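# Leak-check a vacuum chamber's lid joint with a sprung-nozzle detector pen

## Robot

A 6-joint arm with a two-finger parallel gripper is mounted at the origin on the work surface. World frame = base frame: x ahead of the robot, y to its left, z up, the work surface at z = 0. Lengths are in m, angles in rad, forces in N, time in s.
With the tool pointing down it reaches from about 0.325 to 0.75 m from the base axis. Payload 7.6 kg.
Tool frame: the origin (TCP) lies between the finger pads; the fingertips stand 11 mm ahead of it and the grasp point (between the pads) lies 8 mm behind it; z points along the fingers, y is the direction in which the jaws open and shut (so a half turn about z gives the same grasp; the last joint's range is limited). The gripper opens to 85 mm and grips with 20 to 120 N. Pads are 22 mm wide; open, the fingers measure 114 mm over their backs; the gripper's body (76 mm by 85 mm) begins 54 mm behind the grasp point. The pads swing forward as they close: fully open they stand 13 mm farther back than shut.
Start: joints at [1.131, 0.052, 1.401, -0, 1.689, -0.07], TCP at [0.19, 0.49, 0.242] pointing down, gripper open.
Joint ranges: [-2.9, 2.9], [-0.91, 2.17], [0.12, 2.37], [-1.06, 4.2], [0.26, 2.73], [-2.93, 2.93]. Speed limits (rad/s): [2.57, 2.57, 3.01, 3.14, 3.14, 3.14].

## Interface

Orientations are given as [roll, pitch, yaw] about the fixed x, y, z axes, in that order (R = Rz(yaw) Ry(pitch) Rx(roll)).
In Python, from bench import manip, vision gives the robot as it stands.
- The arm moves only by the shell command python3 -m crank 'ROWS' [FORCE]. ROWS is JSON, a list of rows, each an object with "twist": the turn, a rotation vector about the tool's x, y, z in units of 5 degrees (1.0 is 5 degrees), a list of three; "offset": the shift along the tool's x, y, z in units of 40 mm (1.0 is 40 mm), a list of three; "claw": the finger opening in mm, from 0 to 85.4. A call has 1 to 12 rows; each row is the pose to reach, as a shift and turn from the pose measured when the call began, along the tool's axes at that moment; what a row does not reach only later rows make up. A row lasts 1/12 s, in which the tool goes at most 41.7 mm and 7.16 degrees, less where a joint would pass 70% of its speed; a pose out of reach is approached as far as the arm can. A call with a gripper value outside its range is refused whole. The fingers move at their own pace and stop on an object; FORCE is the grip in N (left out, the last holds). Time passes only in rows, so rows that repeat a pose let the fingers close. It gives the time, the measured TCP pose, the force and the opening at its end, in the units of the state.
- manip.get_state(): the state, without advancing time (a new reading comes with each control period).
- vision.camera(name): name is "scene" or "top" or "wrist"; returns the picture (480x640x3 uint8, blue, green, red); there is no depth.
- vision.camera_params(name): a dict with "fx", "fy", "cx", "cy" (pixels), "rvec" (rotation vector, rad) and "tvec" (3), from world to camera coordinates, as OpenCV has them; the wrist camera has in their place "mount" (4x4, takes a point from camera to tool coordinates, whose origin is the TCP and whose axes are the flange's). Camera axes: x right, y down, z forward; pixel columns grow to the right and rows downward; lengths in m; the calibration is good to about 2 mm. A picture is of the moment at which its call begins: read the wrist's pose just before it. camera_params takes no time and is no camera call.
- manip.close_job(): hands the job in, once; it reports no verdict.
The state is a dict: "time": time; "joint_pos": joint angles; "joint_vel": joint speeds; "tau": joint torques, N m; "ee_pos": TCP position; "eef_rot": TCP orientation; "wrist_force": force on the tool from outside, world axes, zero at the start; "moment": the same for the moment, N m; "finger_gap": finger opening in m.
Only numpy, scipy, OpenCV 4.12 (cv2) and the standard library are available. Lean on these libraries where they do the work, as an engineer would, in place of code of your own. Each camera call takes 0.05 s, during which the arm holds its last target. There are 200 camera calls.

## Task

Leak-check the lid joint of the vacuum chamber with the cordless leak-detector pen: it charges nozzle-up, so lift it out of its charger, lay it lengthwise in both V posts of the pen rest, let go of it, and take it again so that the nozzle can point down. With the sprung nozzle tucked lightly into the angle between the flange ledge and the lid's edge, touching both, draw it in one unbroken pass, no faster than about 3 cm a second, from about 20 mm beside the front clamp along the front edge of the lid and on round the slanted front-left corner to the far end of the slant; touch down and lift off only at these two ends, and do not press hard. Then lay the pen back in the rest and let go, leaving everything else on the bench where it stands.

Things in the scene. Friction and masses are not known exactly. Their poses are not given: they have to be found in the camera images.
- pen: Cordless leak-detector pen, 80 to 145 g: grey round body 22 mm in diameter from the butt to 118 mm, black taper to 131, dark neck 11 mm in diameter to 160, then a thin bright sprung nozzle with a ball end, 175 mm overall. Origin at the centre of the butt end, z axis towards the nozzle. Starts upright, nozzle up, its butt 36 mm deep in the charger's cup (1.5 mm play all round).
- pen_mid (a point): Point on the pen's axis 66 mm from the butt, about the middle of the grey body; a good place to grip. The nozzle ball's centre lies 106 mm from it.
- nozzle_tip (a point): Centre of the 6 mm ball at the end of the pen's nozzle, 172 mm from the butt when free. The nozzle slides straight back into the neck up to 6 mm against a spring: 0.6 N to start it, 3.6 N fully pressed; beyond that it is rigid. The ball drags on the metal with a friction of half the pressing force or more.
- charger: Fixed black charging stand: a disc 80 mm in diameter and 10 mm thick with an upright cup, outer diameter 33 mm, rim 50 mm above the table, inner floor 14 mm above the table. Origin under its centre on the table. Its place and the rest's may be swapped.
- rest: Fixed pen rest: base 110 x 56 x 8 mm with two V posts 10 mm thick, centred 34 mm either side of its middle along its x axis (58 mm clear between). V bottom 30 mm, tips 52 mm above the table, 44 mm across. Origin under its centre on the table, x along the laid pen, about away from the robot. A laid pen has its axis 45.6 mm above the table, grey body in both Vs, pen_mid mid-way, either way round.
- chamber: Fixed steel vacuum chamber, 250 mm wide (its y axis) and 200 mm deep, on feet; its flange's flat upper face is 100 mm above the table, octagonal, and stands out 15 mm round the lid as a ledge. Port on the right side, dial gauge and vent valve at the back. Origin under its centre on the table; x away from the robot, y to the left.
- lid: Aluminium lid, black gasket line below, 14 mm thick, 170 mm deep (x) by 220 wide (y), corners cut 45 degrees, 40 mm. Origin at its underside's centre, on the flange; x away from robot, y left. Front edge: upright face x = -85 from y = -70 to 70; front-left slant (-85, 70) to (-45, 110) mm. Clamps 24 mm wide, 29 high on the ledge: front at y = -50, left at x = 0, others behind, right.
- slant (a point): Point on the joint at the middle of the slanted front-left corner, at the same place as seam5; its x axis points inward at right angles to the slanted edge, y along it away from the front edge, z up.
- seam0 (a point): Point on the joint at its starting point beside the front clamp: where the nozzle ball's centre lies when it touches both ledge and lid edge (3 mm above the ledge, 3 mm outside the edge). The joint runs straight from seam0 to seam3, 14 mm on bends 45 degrees left-and-away, then straight from seam4 to seam6.
- seam1 (a point): Point on the joint 25 mm along the front edge, as seam0.
- seam2 (a point): Point on the joint 50 mm along the front edge, as seam0.
- seam3 (a point): Point on the joint 75 mm along the front edge, just short of the bend, as seam0.
- seam4 (a point): Point on the joint round the bend, on the slanted corner, as seam0.
- seam5 (a point): Point on the joint at the middle of the slanted corner, as seam0.
- seam6 (a point): Point on the joint at the far end of the slanted corner, as seam0.
- gasket_ring: Bystander: steel centring ring 40 mm across, 8 mm high, loose on the table. Origin under its centre.
- spare_claw: Bystander: spare aluminium claw clamp, about 29 x 24 x 29 mm, loose on the table. Origin at its foot.
- carton: Bystander: small cardboard box 90 x 110 x 55 mm. Origin under its centre.
- beaker: Bystander: glass beaker 70 mm across, 95 mm high. Origin under its centre.
- white_jar: Bystander: white jar 60 mm across, 85 mm high. Origin under its centre.
- detergent: Bystander: yellow bottle 62 mm across, 200 mm high. Origin under its centre.
- sample_jar: Bystander: small amber jar 44 mm across, 60 mm high. Origin under its centre.
- screwdriver: Bystander: screwdriver 170 mm long lying on the table. Origin under it.
There are look-alikes about, which are no part of the job. What is shaped like the pen but purple or yellow is not meant.

How it is judged:
On the way, in this order (a step that is already met when the one before it is completed fails the run):
1. the pen has been laid in both V posts of the rest and let go (x of pen_mid in the frame of rest between -0.03 and 0.03 m and y of pen_mid in the frame of rest between -0.007 and 0.007 m and z of pen_mid in the frame of rest between 0.04 and 0.052 m and angle between the z axis of pen and the x axis of rest, either way round below 0.12 rad and contact force between the fingers and pen below 0.05 N and linear speed of pen below 0.02 m/s), for 0.3 s.
2. the nozzle touches both the ledge and the lid edge at its starting point beside the front clamp (ball within 8 mm of seam0) (distance between nozzle_tip and seam0 below 0.008 m and contact force between pen and chamber above 0.1 N and contact force between pen and lid above 0.1 N), for 0.05 s.
3. the nozzle touches both the ledge and the lid edge 25 mm along the front edge (ball within 6 mm of seam1) (distance between nozzle_tip and seam1 below 0.006 m and contact force between pen and chamber above 0.1 N and contact force between pen and lid above 0.1 N), for 0.05 s.
4. the nozzle touches both the ledge and the lid edge 50 mm along the front edge (ball within 6 mm of seam2) (distance between nozzle_tip and seam2 below 0.006 m and contact force between pen and chamber above 0.1 N and contact force between pen and lid above 0.1 N), for 0.05 s.
5. the nozzle touches both the ledge and the lid edge 75 mm along the front edge, just short of the bend (ball within 6 mm of seam3) (distance between nozzle_tip and seam3 below 0.006 m and contact force between pen and chamber above 0.1 N and contact force between pen and lid above 0.1 N), for 0.05 s.
6. the nozzle touches both the ledge and the lid edge round the bend, on the slanted corner (ball within 6 mm of seam4) (distance between nozzle_tip and seam4 below 0.006 m and contact force between pen and chamber above 0.1 N and contact force between pen and lid above 0.1 N), for 0.05 s.
7. the nozzle touches both the ledge and the lid edge at the middle of the slanted corner (ball within 6 mm of seam5) (distance between nozzle_tip and seam5 below 0.006 m and contact force between pen and chamber above 0.1 N and contact force between pen and lid above 0.1 N), for 0.05 s.
8. the nozzle touches both the ledge and the lid edge at the far end of the slanted corner (ball within 8 mm of seam6) (distance between nozzle_tip and seam6 below 0.008 m and contact force between pen and chamber above 0.1 N and contact force between pen and lid above 0.1 N), for 0.05 s.
At the end, for the whole second after the job is handed in: The pen lies still in both V posts of the rest, let go of: pen_mid within 30 mm of the rest's middle along it, within 7 mm across it and 40 to 52 mm above the table, the pen's axis within 0.12 rad of the rest's x axis (either way round). Everything else stands where it stood (all of step 1 and angular speed of pen below 0.2 rad/s); the robot touches nothing.
It fails at once if between its ends the nozzle leaves the joint along the front edge (ball more than 5.5 mm above or 6.5 mm outside its line) (x of nozzle_tip in the frame of lid between -0.106 and -0.078 m and y of nozzle_tip in the frame of lid between -0.003 and 0.066 m and z of nozzle_tip in the frame of lid between -0.003 and 0.019 m and not (x of nozzle_tip in the frame of lid above -0.0945 m and z of nozzle_tip in the frame of lid below 0.0085 m)).
It fails at once if between its ends the nozzle leaves the joint along the slanted corner (ball more than 5.5 mm above or 6.5 mm outside its line) (x of nozzle_tip in the frame of slant between -0.018 and 0.01 m and y of nozzle_tip in the frame of slant between -0.025 and 0.007 m and z of nozzle_tip in the frame of slant between -0.006 and 0.016 m and not (x of nozzle_tip in the frame of slant above -0.0065 m and z of nozzle_tip in the frame of slant below 0.0055 m)).
It fails at once if the nozzle is drawn along the joint faster than 8 cm a second at any moment (((x of nozzle_tip in the frame of lid between -0.106 and -0.078 m and y of nozzle_tip in the frame of lid between -0.003 and 0.066 m and z of nozzle_tip in the frame of lid between -0.003 and 0.019 m) or (x of nozzle_tip in the frame of slant between -0.018 and 0.01 m and y of nozzle_tip in the frame of slant between -0.025 and 0.007 m and z of nozzle_tip in the frame of slant between -0.006 and 0.016 m)) and linear speed of pen above 0.08 m/s).
It fails at once if the pen is pressed on the flange or the lid with more than 12 N (contact force between pen and chamber above 12 N or contact force between pen and lid above 12 N).
It fails at once if a bystander is moved more than 20 mm (distance of any of gasket_ring, spare_claw, carton, beaker, white_jar, detergent, sample_jar, screwdriver from where it was at the start of the episode above 0.02 m).
It also fails if it takes over 72 s, if anything falls off the work surface, if the arm or the gripper's body presses on something with over 40 N, if the wrist force passes 120 N, or if a joint passes its speed limit or range.

## Working session

There is one attempt and no reset: what is moved stays moved. The work goes in short steps, Python scripts to look and compute and a shell command to move; the robot and the scene stay as the last step left them, time stands still between calls to the robot, and variables do not carry over. Pictures are saved under pics/ and viewed, about 8 in all and at most 12, crops included, and the job is handed in when it is done.

```bash
ls; mkdir -p pics
cat > h.py <<'E'
import numpy as np, cv2
from scipy.spatial.transform import Rotation as R
from bench import manip, vision
def cam(n):
    s=manip.get_state(); im=vision.camera(n); p=vision.camera_params(n)
    if n=="wrist":
        T=np.eye(4);T[:3,:3]=R.from_euler('xyz',s['eef_rot']).as_matrix();T[:3,3]=s['ee_pos']
        C=T@np.array(p['mount']); Rc=C[:3,:3]; o=C[:3,3]
    else:
        Rc=cv2.Rodrigues(np.array(p['rvec'],float))[0].T; o=-Rc@np.array(p['tvec'],float).ravel()
    return im,(p['fx'],p['fy'],p['cx'],p['cy'],Rc,o)
def ray(c,u,v):
    fx,fy,cx,cy,Rc,o=c; return o,Rc@np.array([(u-cx)/fx,(v-cy)/fy,1.])
def onz(c,u,v,z):
    o,d=ray(c,u,v); return o+d*(z-o[2])/d[2]
def proj(c,P):
    fx,fy,cx,cy,Rc,o=c; q=Rc.T@(np.array(P)-o); return np.array([fx*q[0]/q[2]+cx,fy*q[1]/q[2]+cy])
def st():
    s=manip.get_state(); print({k:np.round(s[k],4) for k in('time','ee_pos','eef_rot','wrist_force','finger_gap','joint_pos')}); return s
def delta(P,Rt):
    """target TCP pos & rot matrix -> offset, twist units from the present pose"""
    s=manip.get_state();A=R.from_euler('xyz',s['eef_rot'])
    print('offset',np.round(A.inv().apply(np.array(P)-s['ee_pos'])/.04,3),'twist',np.round((A.inv()*R.from_matrix(Rt)).as_rotvec(degrees=True)/5,3))
E
python3 - <<'E'
from h import *
st()
for n in('top','scene'):
    im,c=cam(n); cv2.imwrite(f'pics/{n}0.png',im); print(n,c)
E
```

```text
pics
{'time': np.float64(0.0), 'ee_pos': array([0.1896, 0.4893, 0.2415]), 'eef_rot': array([-3.1400e+00, -1.0000e-04,  2.7718e+00]), 'wrist_force': array([ 0.019 , -0.0492, -0.7655]), 'finger_gap': np.float64(0.0854), 'joint_pos': array([ 1.1307,  0.0528,  1.4018,  0.    ,  1.6886, -0.0703])}
top (467.3419873969321, 467.3419873969321, 319.6654827430259, 238.00593702290968, array([[-0.00997957, -0.98845878,  0.15116102],
       [-0.99986076,  0.00784212, -0.01472976],
       [ 0.01337434, -0.15128697, -0.9883994 ]]), array([ 0.34536547, -0.02784203,  1.2371978 ]))
scene (524.2012722677847, 524.2012722677847, 318.7854605071936, 240.66740578240538, array([[-0.34425299,  0.66651601, -0.66124601],
       [ 0.93884399,  0.25027815, -0.23650118],
       [ 0.00786361, -0.70222308, -0.71191355]]), array([1.21076457, 0.22294351, 0.89095466]))
```

View pics/top0.png

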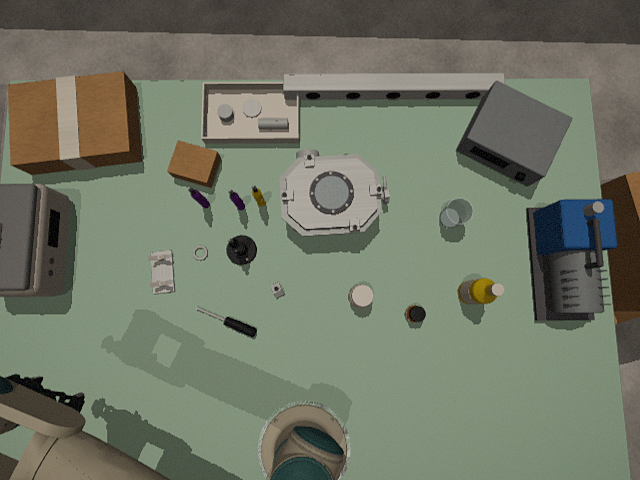

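View pics/scene0.png

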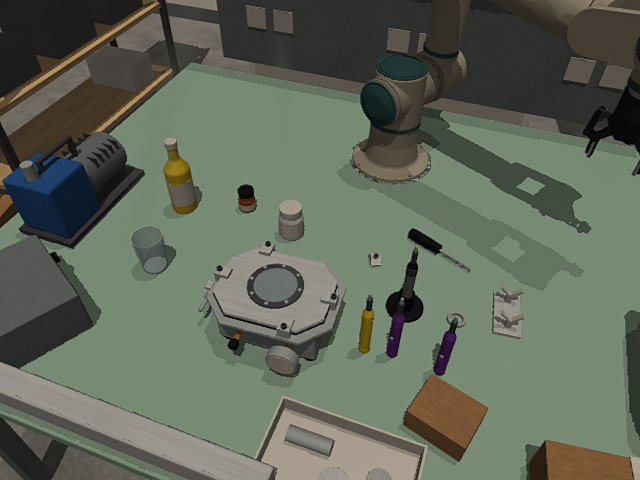

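Run:
```python
from h import *
im=cv2.imread('pics/top0.png'); cv2.imwrite('pics/topz.png',cv2.resize(im[150:310,145:405],None,fx=3,fy=3,interpolation=cv2.INTER_CUBIC))
_,c=cam('top'); _,s=cam('scene')
for n,u,v,z in(('charger disc',241,250,.01),('rest',162,271,.02),('frontclamp',355,226,.12),('ring',201,253,.008),('claw',278,290,.02),('lidwin',332,193,.114),('purpleL base',206,208,0),('purple2',242,210,0),('yel',262,206,0),('jar',361,296,.085)): print(n,onz(c,u,v,z).round(3))
for n,u,v,z in(('charger',404,306,.01),('rest',508,318,.02),('lidwin',275,286,.114),('p base',440,373,0),('p2',392,354,0),('y',365,350,0)): print('S',n,onz(s,u,v,z).round(3))
# pen tip by two views
def tri(a,b):
    o1,d1=a;o2,d2=b
    A=np.stack([d1,-d2],1);t=np.linalg.lstsq(A,o2-o1,rcond=None)[0];return (o1+t[0]*d1+o2+t[1]*d2)/2
print(tri(ray(c,233,243),ray(s,414,250)))
```

```text
charger disc [0.503 0.162 0.01 ]
rest [0.448 0.364 0.02 ]
frontclamp [ 0.545 -0.131  0.12 ]
ring [0.496 0.267 0.008]
claw [0.396 0.063 0.02 ]
lidwin [ 0.629 -0.076  0.114]
purpleL base [0.619 0.259 0.   ]
purple2 [0.613 0.162 0.   ]
yel [0.623 0.109 0.   ]
jar [ 0.377 -0.145  0.085]
S charger [0.511 0.165 0.01 ]
S rest [0.474 0.372 0.02 ]
S lidwin [ 0.633 -0.072  0.114]
S p base [0.636 0.267 0.   ]
S p2 [0.627 0.17  0.   ]
S y [ 0.637  0.117 -0.   ]
[0.49849801 0.1588798  0.16668905]
```

View pics/topz.png

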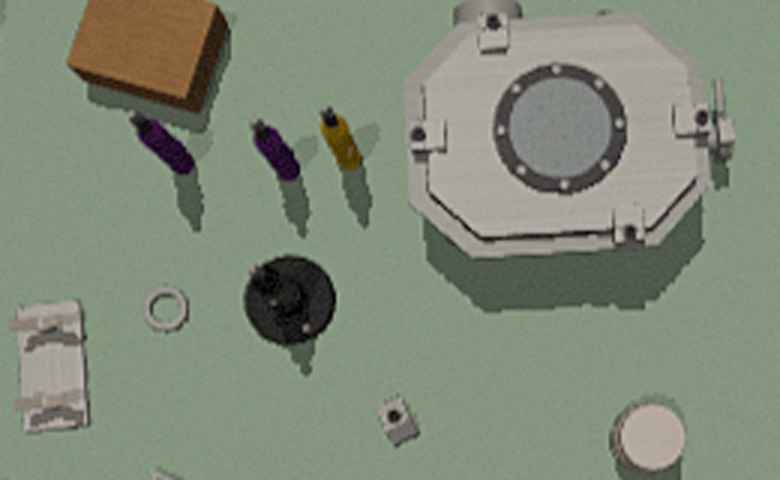

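```bash
cat >> h.py <<'E'
def Rpick(p=30,az=-90):
    p,a=np.radians([p,az]); z=np.array([np.cos(p)*np.cos(a),np.cos(p)*np.sin(a),-np.sin(p)])
    y=np.array([-np.sin(a),np.cos(a),0]); return np.stack([np.cross(y,z),y,z],1)
E
python3 - <<'E'
from h import *
print(Rpick().round(2))
delta([.45,.36,.25],Rpick())
E
```

```text
[[-0.    1.    0.  ]
 [ 0.5   0.   -0.87]
 [-0.87  0.   -0.5 ]]
offset [-7.238 -0.664 -0.205] twist [  7.163 -10.466  12.426]
```

```bash
r='{"twist":[7.16,-10.47,12.43],"offset":[-7.2,-0.66,-0.8],"claw":85}'; python3 -m crank '[{"twist":[7.16,-10.47,12.43],"offset":[-7.2,-0.66,-0.5],"claw":85},{"twist":[7.16,-10.47,12.43],"offset":[-7.2,-0.66,-0.5],"claw":85},{"twist":[7.16,-10.47,12.43],"offset":[-7.2,-0.66,-0.5],"claw":85},{"twist":[7.16,-10.47,12.43],"offset":[-7.2,-0.66,-0.5],"claw":85},{"twist":[7.16,-10.47,12.43],"offset":[-7.2,-0.66,-0.5],"claw":85},{"twist":[7.16,-10.47,12.43],"offset":[-7.2,-0.66,-0.5],"claw":85},{"twist":[7.16,-10.47,12.43],"offset":[-7.2,-0.66,-0.5],"claw":85},{"twist":[7.16,-10.47,12.43],"offset":[-7.2,-0.66,-0.5],"claw":85},{"twist":[7.16,-10.47,12.43],"offset":[-7.2,-0.66,-0.5],"claw":85},{"twist":[7.16,-10.47,12.43],"offset":[-7.2,-0.66,-0.5],"claw":85},{"twist":[7.16,-10.47,12.43],"offset":[-7.2,-0.66,-0.5],"claw":85},{"twist":[7.16,-10.47,12.43],"offset":[-7.2,-0.66,-0.5],"claw":85}]'
python3 - <<'E'
from h import *
st(); im,c=cam('wrist'); cv2.imwrite('pics/w1.png',im)
delta([.48,.38,.25],Rpick())
E
```

```text
time: 1.2
ee_pos: [0.4483, 0.3611, 0.2615]
eef_rot: [-3.109, 1.021, 1.63]
wrist_force: [-0.3, -0.4, -0.4]
finger_gap: 0.0849
{'time': np.float64(1.2), 'ee_pos': array([0.4483, 0.3611, 0.2615]), 'eef_rot': array([-3.1092,  1.0212,  1.6301]), 'wrist_force': array([-0.3249, -0.4269, -0.3884]), 'finger_gap': np.float64(0.0849), 'joint_pos': array([ 0.8769,  0.7279,  0.7659, -0.8709,  2.3215,  0.4444])}
offset [ 0.387  0.803 -0.304] twist [ 0.152 -0.186  0.343]
```

View pics/w1.png

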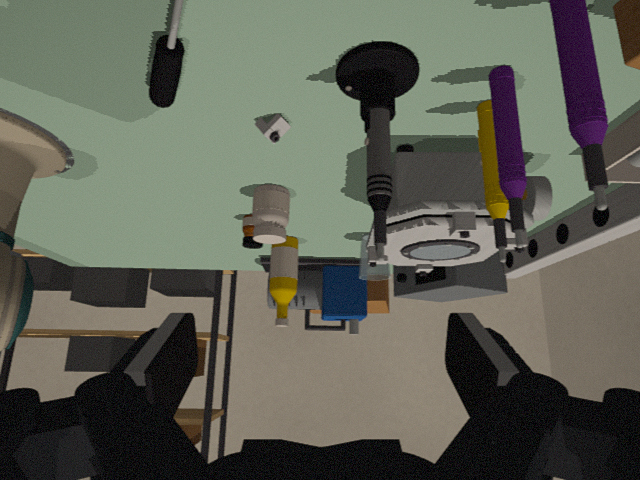

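Run:
```python
from h import *
im=cv2.imread('pics/w1.png'); _,c=cam('wrist')
hsv=cv2.cvtColor(im,cv2.COLOR_BGR2HSV)
dark=(im.max(2)<75).astype(np.uint8)
for v in (50,60,70,80,85,110,120,140,160,220,230):
    u=np.where(dark[v,320:440])[0]+320
    g=np.where((im[v,340:415].max(1)<120))[0]+340
    print(v,(u.min(),u.max()) if len(u) else None,(g.min(),g.max()) if len(g) else None)
cols=[np.where(dark[30:130,u])[0]+30 for u in (377,345,410)]
print([(a.min(),a.max()) for a in cols if len(a)])
for v in(69,71): print(onz(c,377.5,v,.01))
print(onz(c,378.5,122,.05)); print(c[5])
```

```text
50 (np.int64(349), np.int64(410)) (np.int64(347), np.int64(410))
60 (np.int64(339), np.int64(417)) (np.int64(340), np.int64(414))
70 (np.int64(335), np.int64(418)) (np.int64(340), np.int64(414))
80 (np.int64(335), np.int64(416)) (np.int64(340), np.int64(414))
85 (np.int64(339), np.int64(413)) (np.int64(340), np.int64(413))
110 (np.int64(360), np.int64(394)) (np.int64(360), np.int64(394))
120 (np.int64(363), np.int64(390)) (np.int64(362), np.int64(391))
140 (np.int64(369), np.int64(439)) (np.int64(365), np.int64(414))
160 (np.int64(367), np.int64(439)) (np.int64(348), np.int64(414))
220 (np.int64(374), np.int64(412)) (np.int64(373), np.int64(414))
230 (np.int64(371), np.int64(386)) (np.int64(370), np.int64(400))
[(np.int64(41), np.int64(129)), (np.int64(53), np.int64(93)), (np.int64(50), np.int64(88))]
[0.50251489 0.17690121 0.01      ]
[0.50295936 0.17408322 0.01      ]
[0.50671139 0.15265516 0.05      ]
[0.44603886 0.51138208 0.26531399]
```

Run:
```python
from h import *
delta([.505,.243,.130],Rpick())
```

```text
offset [1.134 1.378 4.195] twist [ 0.197 -0.263  0.44 ]
```

```bash
python3 -m crank '[{"twist":[0.2,-0.26,0.44],"offset":[0.5,1.38,0.8],"claw":85},{"twist":[0.2,-0.26,0.44],"offset":[1.13,1.38,1.6],"claw":85},{"twist":[0.2,-0.26,0.44],"offset":[1.13,1.38,2.6],"claw":85},{"twist":[0.2,-0.26,0.44],"offset":[1.13,1.38,3.5],"claw":85},{"twist":[0.2,-0.26,0.44],"offset":[1.13,1.38,4.2],"claw":85},{"twist":[0.2,-0.26,0.44],"offset":[1.13,1.38,4.2],"claw":85},{"twist":[0.2,-0.26,0.44],"offset":[1.13,1.38,4.2],"claw":85}]' 20
python3 - <<'E'
from h import *
st(); im,c=cam('wrist'); cv2.imwrite('pics/w2.png',im)
delta([.505,.156,.080],Rpick())
gray=im.max(2)
for v in range(0,300,20):
    g=np.where(gray[v,200:440]<85)[0]+200
    if len(g): print(v,g.min(),g.max(),len(g))
print(proj(c,[.505,.163,.05]),proj(c,[.505,.163,.1]),proj(c,[.505,.163,.186]))
E
```

```text
time: 1.88
ee_pos: [0.5046, 0.241, 0.1295]
eef_rot: [-3.134, 1.046, 1.576]
wrist_force: [1.0, 0.1, 0.6]
finger_gap: 0.0852
{'time': np.float64(1.8833), 'ee_pos': array([0.5046, 0.241 , 0.1295]), 'eef_rot': array([-3.1344,  1.0463,  1.5763]), 'wrist_force': array([0.9994, 0.063 , 0.5867]), 'finger_gap': np.float64(0.0852), 'joint_pos': array([ 0.7004,  0.7094,  1.0766, -0.826 ,  2.0263,  0.5879])}
offset [ 0.016 -0.007  2.517] twist [ 0.003 -0.035  0.002]
80 292 344 53
100 258 381 124
120 253 387 135
140 261 379 119
160 293 347 55
180 205 347 63
200 297 439 113
220 298 439 112
240 203 439 107
260 301 439 99
280 300 439 94
[319.38378082 195.13718876] [318.94231761 281.78803975] [318.06531058 453.92787977]
```

View pics/w2.png

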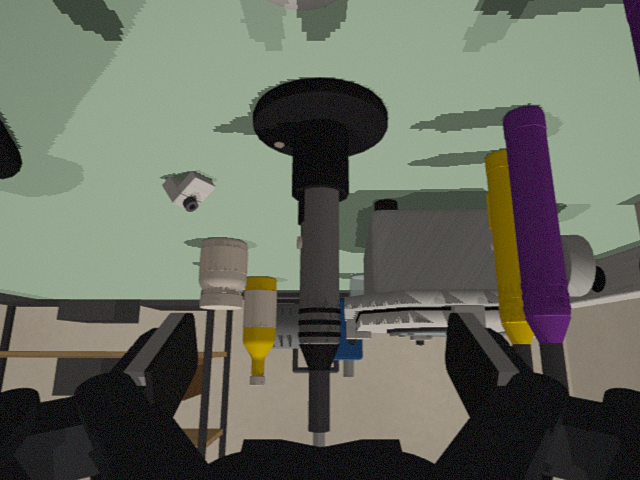

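```bash
python3 -m crank '[{"twist":[0,-0.03,0],"offset":[0.02,0,0.8],"claw":70},{"twist":[0,-0.03,0],"offset":[0.02,0,1.6],"claw":60},{"twist":[0,-0.03,0],"offset":[0.02,0,2.2],"claw":50},{"twist":[0,-0.03,0],"offset":[0.02,0,2.5],"claw":45},{"twist":[0,-0.03,0],"offset":[0.02,0.0,2.5],"claw":40},{"twist":[0,-0.03,0],"offset":[0.02,0.0,2.5],"claw":32},{"twist":[0,-0.03,0],"offset":[0.02,0.0,2.5],"claw":28},{"twist":[0,-0.03,0],"offset":[0.02,0.0,2.5],"claw":15},{"twist":[0,-0.03,0],"offset":[0.02,0.0,2.5],"claw":15},{"twist":[0,-0.03,0],"offset":[0.02,0.0,2.5],"claw":15},{"twist":[0,-0.03,0],"offset":[0.02,0.0,2.5],"claw":15},{"twist":[0,-0.03,0],"offset":[0.02,0.0,2.5],"claw":15}]' 25
python3 - <<'E'
from h import *
st(); im,c=cam('wrist'); cv2.imwrite('pics/w3.png',im)
E
```

```text
time: 2.93
ee_pos: [0.5055, 0.1578, 0.0815]
eef_rot: [3.138, 1.046, 1.569]
wrist_force: [-2.4, 1.7, 5.2]
finger_gap: 0.0212
{'time': np.float64(2.9333), 'ee_pos': array([0.5055, 0.1578, 0.0815]), 'eef_rot': array([3.1383, 1.0464, 1.5688]), 'wrist_force': array([-2.3953,  1.7138,  5.2378]), 'finger_gap': np.float64(0.0212), 'joint_pos': array([ 0.6009,  0.6381,  1.2909, -0.8406,  1.8563,  0.6352])}
```

```bash
python3 -m crank '[{"twist":[0,0,0],"offset":[-0.3,0,-0.17],"claw":15},{"twist":[0,0,0],"offset":[-0.8,0,-0.46],"claw":15},{"twist":[0,0,0],"offset":[-1.5,0,-0.87],"claw":15},{"twist":[0,0,0],"offset":[-2.2,0,-1.27],"claw":15},{"twist":[0,0,0],"offset":[-3,0,-1.73],"claw":15},{"twist":[0,0,0],"offset":[-3,0,-1.73],"claw":15}]' 40
python3 - <<'E'
from h import *
st(); _,c=cam('top')
P=[onz(c,145+u/3,150+v/3,.008)[:2] for u,v in((20,308),(80,301),(88,425),(26,431))]
print(np.round(P,3),np.mean(P,0)); a=(np.array(P[0])+P[1]-P[2]-P[3])/2; yaw=np.arctan2(a[1],a[0]);print(np.degrees(yaw),np.hypot(*a))
X=np.array([np.cos(yaw),np.sin(yaw),0]);Z=np.array([0,0,1]);Y=np.cross(Z,X)
z=-.5*X-.866*Z; x=.5*Z-.866*X
q=np.array([*np.mean(P,0),.16]); print('tgt',q+.008*z)
delta(q+.008*z,np.stack([x,Y,z],1))
E
```

```text
time: 3.48
ee_pos: [0.5069, 0.1588, 0.229]
eef_rot: [3.113, 1.04, 1.547]
wrist_force: [0.8, -0.2, -0.1]
finger_gap: 0.0208
{'time': np.float64(3.4833), 'ee_pos': array([0.5069, 0.1588, 0.229 ]), 'eef_rot': array([3.1133, 1.0397, 1.5474]), 'wrist_force': array([ 0.7504, -0.2046, -0.0622]), 'finger_gap': np.float64(0.0208), 'joint_pos': array([ 0.6013,  0.4554,  1.2211, -0.9119,  2.0099,  0.44  ])}
[[0.498 0.397]
 [0.504 0.345]
 [0.395 0.334]
 [0.39  0.387]] [0.44665601 0.36567139]
5.533195496698218 0.10851359401530858
tgt [0.44267465 0.3652857  0.153072  ]
offset [ 4.157 -1.605 -3.556] twist [ -5.21   13.366 -20.074]
```

Run:
```python
from h import *
yaw=np.radians(5.5)
X=np.array([np.cos(yaw),np.sin(yaw),0]);Z=np.array([0,0,1]);Y=np.cross(Z,X)
z=-.5*X-.866*Z; x=.5*Z-.866*X
delta(np.array([.43,.36,.27])+.008*z,np.stack([x,Y,z],1))
```

```text
offset [ 1.709 -1.993 -4.827] twist [ -5.208  13.369 -20.067]
```

```bash
python3 -m crank '[{"twist":[-0.3,0.75,-1.1],"offset":[0,-0.2,-0.8],"claw":15},{"twist":[-0.6,1.5,-2.2],"offset":[0.2,-0.4,-1.6],"claw":15},{"twist":[-0.9,2.2,-3.3],"offset":[0.4,-0.7,-2.4],"claw":15},{"twist":[-1.2,3.0,-4.5],"offset":[0.6,-1.0,-3.2],"claw":15},{"twist":[-1.5,3.7,-5.6],"offset":[0.8,-1.3,-4],"claw":15},{"twist":[-1.7,4.5,-6.7],"offset":[1,-1.6,-4.5],"claw":15},{"twist":[-2,5.2,-7.8],"offset":[1.3,-2,-4.8],"claw":15},{"twist":[-2.3,6,-8.9],"offset":[1.7,-2,-4.8],"claw":15},{"twist":[-2.6,6.7,-10],"offset":[1.7,-2,-4.8],"claw":15},{"twist":[-2.9,7.4,-11.2],"offset":[1.7,-2,-4.8],"claw":15},{"twist":[-3.2,8.2,-12.3],"offset":[1.7,-2,-4.8],"claw":15},{"twist":[-3.5,8.9,-13.4],"offset":[1.7,-2,-4.8],"claw":15}]'
python3 - <<'E'
from h import *
st()
yaw=np.radians(5.5)
X=np.array([np.cos(yaw),np.sin(yaw),0]);Z=np.array([0,0,1]);Y=np.cross(Z,X)
z=-.5*X-.866*Z; x=.5*Z-.866*X
delta(np.array([.43,.36,.27])+.008*z,np.stack([x,Y,z],1))
E
```

```text
time: 4.53
ee_pos: [0.4255, 0.3587, 0.2627]
eef_rot: [-2.831, -0.041, 2.713]
wrist_force: [0.3, -0.3, -1.8]
finger_gap: 0.0206
{'time': np.float64(4.5333), 'ee_pos': array([0.4255, 0.3587, 0.2627]), 'eef_rot': array([-2.8312, -0.0408,  2.7132]), 'wrist_force': array([ 0.3486, -0.3061, -1.8001]), 'finger_gap': np.float64(0.0206), 'joint_pos': array([ 0.6829,  0.3698,  1.0225, -0.1133,  2.0434, -0.5025])}
offset [-0.003  0.022 -0.017] twist [-1.723  4.439 -6.593]
```

```bash
python3 -m crank '[{"twist":[-0.3,0.8,-1.2],"offset":[0,0,0],"claw":15},{"twist":[-0.6,1.5,-2.3],"offset":[0,0,0],"claw":15},{"twist":[-0.9,2.3,-3.4],"offset":[0,0,0],"claw":15},{"twist":[-1.2,3,-4.5],"offset":[0,0,0],"claw":15},{"twist":[-1.5,3.8,-5.6],"offset":[0,0,0],"claw":15},{"twist":[-1.72,4.44,-6.6],"offset":[0,0,0],"claw":15},{"twist":[-1.72,4.44,-6.6],"offset":[0,0,0],"claw":15},{"twist":[-1.72,4.44,-6.6],"offset":[0,0,0],"claw":15}]'
python3 - <<'E'
from h import *
st(); im,c=cam('wrist'); cv2.imwrite('pics/w4.png',im); print(c)
E
```

```text
time: 5.2
ee_pos: [0.4258, 0.3585, 0.2614]
eef_rot: [-3.138, -0.524, -3.049]
wrist_force: [0.0, -0.1, -0.7]
finger_gap: 0.0205
{'time': np.float64(5.2), 'ee_pos': array([0.4258, 0.3585, 0.2614]), 'eef_rot': array([-3.1383, -0.5242, -3.0492]), 'wrist_force': array([ 0.0045, -0.0774, -0.7393]), 'finger_gap': np.float64(0.0205), 'joint_pos': array([ 0.5313,  0.484 ,  0.9236,  0.2625,  2.2008, -1.028 ])}
(423.35550792623826, 423.35550792623826, 320.99707302093924, 243.4616362234529, array([[-0.09537516,  0.96642112, -0.23860805],
       [ 0.995435  ,  0.09173438, -0.02634331],
       [-0.00357017, -0.24003131, -0.97075858]]), array([0.43175256, 0.36082625, 0.41134596]))
```

View pics/w4.png

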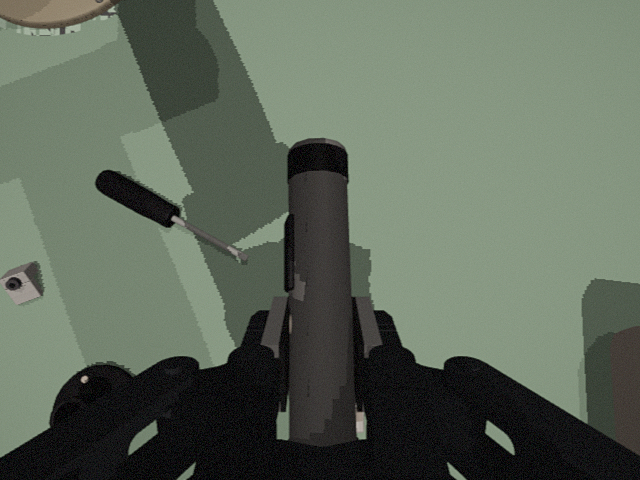

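Run:
```python
import cv2,numpy as np
a=cv2.imread('pics/top0.png')[240:305,135:190]; b=cv2.imread('pics/scene0.png')[278:348,480:535]
a=cv2.resize(a,None,fx=7,fy=7,interpolation=cv2.INTER_CUBIC); b=cv2.resize(b,None,fx=7,fy=7,interpolation=cv2.INTER_CUBIC)
h=max(a.shape[0],b.shape[0]); o=np.zeros((h,a.shape[1]+b.shape[1]+10,3),np.uint8); o[:a.shape[0],:a.shape[1]]=a;o[:b.shape[0],a.shape[1]+10:]=b
cv2.imwrite('pics/rest.png',o);print(o.shape)
```

```text
(490, 780, 3)
```

View pics/rest.png

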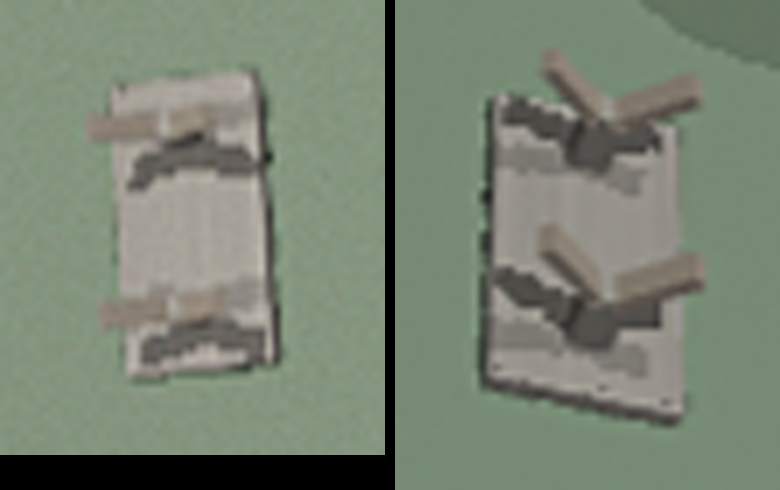

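Run:
```python
from h import *
_,t=cam('top');_,s=cam('scene')
T=lambda u,v,z:onz(t,135+(u+.5)/7-.5,240+(v+.5)/7-.5,z)[:2]
S=lambda u,v,z:onz(s,480+(u-395+.5)/7-.5,278+(v+.5)/7-.5,z)[:2]
f=[('T base',[T(*p,.008) for p in((112,86),(252,70),(274,363),(130,376))]),
('T tips',[T(*p,.05) for p in((92,127),(212,115),(225,300),(102,314))]),
('S base',[S(*p,.008) for p in((487,383),(683,412),(677,128),(497,95))]),
('S tips',[S(*p,.051) for p in((545,232),(700,270),(697,88),(548,55))])]
for n,P in f:
    P=np.array(P); a=(P[0]+P[1]-P[2]-P[3])/2; print(n,P.mean(0).round(4),np.degrees(np.arctan2(a[1],a[0])).round(2),np.hypot(*a).round(4))
    b=(P[0]+P[3]-P[1]-P[2])/2; print('  cross',np.degrees(np.arctan2(-b[0],b[1])).round(2),np.hypot(*b).round(4))
```

```text
T base [0.4481 0.3679] 6.22 0.11
  cross 5.39 0.0529
T tips [0.448  0.3668] 5.93 0.0678
  cross 5.66 0.0438
S base [0.4525 0.3707] 5.67 0.109
  cross -171.71 0.0545
S tips [0.4524 0.3699] 5.58 0.068
  cross -177.15 0.0428
```

```bash
cat >> h.py <<'E'
def Rrest(lean,yaw=5.8):
    """tool for a pen along rest x; lean<0: fingertips lean back to the robot"""
    y=np.radians(yaw);l=np.radians(lean);X=np.array([np.cos(y),np.sin(y),0]);Z=np.array([0,0,1.])
    z=np.sin(l)*X-np.cos(l)*Z; Y=np.cross(Z,X); return np.stack([np.cross(Y,z),Y,z],1)
def tgt(q,M): 
    P=np.array(q)+.008*M[:,2]; delta(P,M)
E
python3 - <<'E'
from h import *
tgt([.45,.3685,.09],Rrest(-30));tgt([.45,.3685,.047],Rrest(-30))
E
```

```text
offset [-2.712  0.177  3.628] twist [ 0.018  0.018 -0.056]
offset [-3.248  0.178  4.56 ] twist [ 0.018  0.018 -0.056]
```

```bash
python3 -m crank '[{"twist":[0,0,-0.05],"offset":[-0.5,0.1,0.7],"claw":15},{"twist":[0,0,-0.05],"offset":[-1,0.18,1.4],"claw":15},{"twist":[0,0,-0.05],"offset":[-1.6,0.18,2.1],"claw":15},{"twist":[0,0,-0.05],"offset":[-2.1,0.18,2.8],"claw":15},{"twist":[0,0,-0.05],"offset":[-2.71,0.18,3.63],"claw":15},{"twist":[0,0,-0.05],"offset":[-2.71,0.18,3.63],"claw":15},{"twist":[0,0,-0.05],"offset":[-2.71,0.18,3.63],"claw":15}]'
python3 - <<'E'
from h import *
s=st(); im,c=cam('wrist'); cv2.imwrite('pics/w5.png',im)
tgt([.45,.3685,.047],Rrest(-30))
sc,_=cam('scene'); cv2.imwrite('pics/s5.png',cv2.resize(sc[240:360,430:590],None,fx=4,fy=4))
E
```

```text
time: 5.93
ee_pos: [0.4446, 0.368, 0.082]
eef_rot: [-3.14, -0.526, -3.042]
wrist_force: [0.8, 0.8, -1.0]
finger_gap: 0.0209
{'time': np.float64(5.9333), 'ee_pos': array([0.4446, 0.368 , 0.082 ]), 'eef_rot': array([-3.1398, -0.5259, -3.0422]), 'wrist_force': array([ 0.7797,  0.7577, -1.0061]), 'finger_gap': np.float64(0.0209), 'joint_pos': array([ 0.5297,  0.6551,  1.049 ,  0.2227,  1.9156, -1.1166])}
offset [-0.56  -0.018  0.97 ] twist [ 0.017  0.029 -0.002]
```

View pics/s5.png

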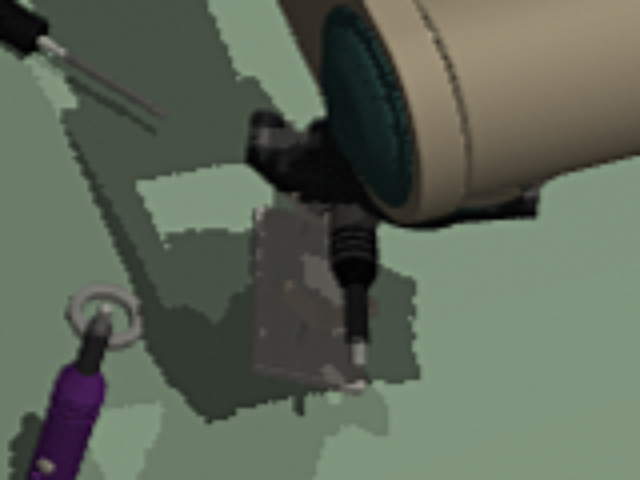

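```bash
python3 -m crank '[{"twist":[0,0,0],"offset":[-0.2,-0.02,0.35],"claw":15},{"twist":[0,0,0],"offset":[-0.4,-0.02,0.69],"claw":15},{"twist":[0,0,0],"offset":[-0.5,-0.02,0.86],"claw":15},{"twist":[0,0,0],"offset":[-0.56,-0.02,0.97],"claw":15},{"twist":[0,0,0],"offset":[-0.56,-0.02,0.97],"claw":15},{"twist":[0,0,0],"offset":[-0.56,-0.02,0.97],"claw":15}]'; python3 -c "
from h import *
st();tgt([.45,.3685,.047],Rrest(-30))"
```

```text
time: 6.53
ee_pos: [0.4463, 0.3691, 0.0419]
eef_rot: [3.137, -0.519, -3.039]
wrist_force: [-4.0, 3.0, 3.4]
finger_gap: 0.0206
{'time': np.float64(6.5333), 'ee_pos': array([0.4463, 0.3691, 0.0419]), 'eef_rot': array([ 3.1371, -0.5193, -3.0386]), 'wrist_force': array([-4.0064,  2.9822,  3.438 ]), 'finger_gap': np.float64(0.0206), 'joint_pos': array([ 0.5292,  0.6983,  1.0687,  0.2192,  1.8464, -1.1344])}
offset [-0.013 -0.024  0.045] twist [0.042 0.049 0.018]
```

```bash
python3 -m crank '[{"twist":[0,0,0],"offset":[0,0,0.02],"claw":24},{"twist":[0,0,0],"offset":[0,0,0.02],"claw":30},{"twist":[0,0,0],"offset":[0,0,0],"claw":40},{"twist":[0,0,0],"offset":[0,0,0],"claw":50},{"twist":[0,0,0],"offset":[0,0,0],"claw":50},{"twist":[0,0,0],"offset":[0,0,-0.5],"claw":50},{"twist":[0,0,0],"offset":[0,0,-1.2],"claw":50},{"twist":[0,0,0],"offset":[0,0,-2],"claw":50},{"twist":[0,0,0],"offset":[0,0,-2.7],"claw":50},{"twist":[0,0,0],"offset":[0,0,-2.7],"claw":50},{"twist":[0,0,0],"offset":[0,0,-2.7],"claw":50}]'
python3 - <<'E'
from h import *
st(); im,c=cam('wrist'); cv2.imwrite('pics/w6.png',im)
sc,_=cam('scene'); cv2.imwrite('pics/s6.png',sc)
tgt([.445,.369,.15],Rrest(35));tgt([.445,.369,.0456],Rrest(35))
E
```

```text
time: 7.45
ee_pos: [0.5009, 0.3742, 0.1371]
eef_rot: [3.136, -0.516, -3.039]
wrist_force: [-0.2, -0.6, -0.1]
finger_gap: 0.0502
{'time': np.float64(7.45), 'ee_pos': array([0.5009, 0.3742, 0.1371]), 'eef_rot': array([ 3.1355, -0.5157, -3.0386]), 'wrist_force': array([-0.166 , -0.58  , -0.1404]), 'finger_gap': np.float64(0.0502), 'joint_pos': array([ 0.498 ,  0.7545,  0.7878,  0.2242,  2.0685, -1.114 ])}
offset [1.193 0.016 0.423] twist [ 3.7000e-02 -1.2971e+01 -8.0000e-03]
offset [-0.106  0.008  2.686] twist [ 3.7000e-02 -1.2971e+01 -8.0000e-03]
```

View pics/w6.png

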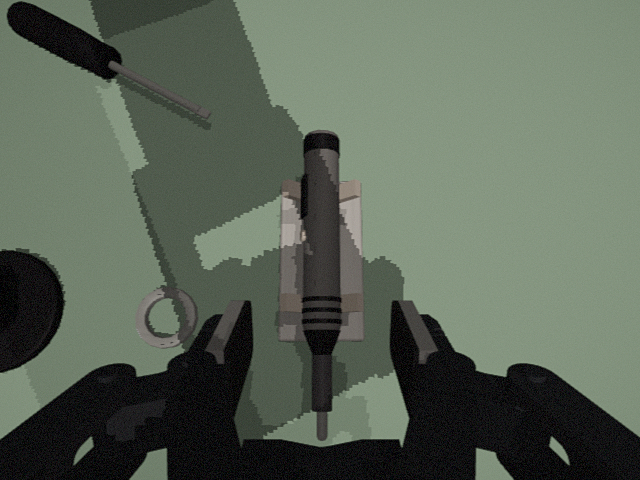

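Run:
```python
from h import *
_,c=cam('wrist')
b=onz(c,321,138,.0456);t=onz(c,322,438,.0456);k=onz(c,321,350,.0456);l=onz(c,321,410,.0456)
print('butt',b,'tip',t,np.hypot(*(t-b)[:2]),'yaw',np.degrees(np.arctan2(*(t-b)[1::-1])))
for n,p,d in(('taperend',k,131),('neck end',l,160),('tip',t,175)): print(n,p,'mid',p-(t-b)/np.linalg.norm(t-b)*(d-66)/1000)
# base corners
P=[onz(c,u,v,.008) for u,v in((279,341),(363,341),(361,181),(281,181))]; print(np.mean(P,0), np.round(P,3))
```

```text
butt [0.38000899 0.36307425 0.0456    ] tip [0.55068398 0.38109512 0.0456    ] 0.17162373171644585 yaw 6.027294708372461
taperend [0.50642096 0.37603292 0.0456    ] mid [0.44178028 0.36920777 0.0456    ]
neck end [0.53708126 0.37917595 0.0456    ] mid [0.4436009  0.36930574 0.0456    ]
tip [0.55068398 0.38109512 0.0456    ] mid [0.44228653 0.36964988 0.0456    ]
[0.44709897 0.37004723 0.008     ] [[0.504 0.349 0.008]
 [0.498 0.402 0.008]
 [0.39  0.392 0.008]
 [0.396 0.337 0.008]]
```

```bash
python3 -m crank '[{"twist":[0,-1.35,0],"offset":[0.3,0.01,0],"claw":50},{"twist":[0,-2.7,0],"offset":[0.6,0.01,0.1],"claw":50},{"twist":[0,-4,0],"offset":[0.9,0.02,0.2],"claw":50},{"twist":[0,-5.4,0],"offset":[1.2,0.02,0.42],"claw":50},{"twist":[0,-6.8,0],"offset":[1.2,0.02,0.42],"claw":50},{"twist":[0,-8.1,0],"offset":[1.2,0.02,0.42],"claw":50},{"twist":[0,-9.5,0],"offset":[1.2,0.02,0.42],"claw":50},{"twist":[0,-10.8,0],"offset":[1.2,0.02,0.42],"claw":50},{"twist":[0,-12.2,0],"offset":[1.2,0.02,0.42],"claw":50},{"twist":[0.03,-13,0],"offset":[1.2,0.02,0.42],"claw":50},{"twist":[0.03,-13,0],"offset":[1.2,0.02,0.42],"claw":50},{"twist":[0.03,-13,0],"offset":[1.2,0.02,0.42],"claw":50}]'
python3 - <<'E'
from h import *
st(); tgt([.445,.3697,.0465],Rrest(35,6))
E
```

```text
time: 8.6
ee_pos: [0.4477, 0.3693, 0.142]
eef_rot: [-3.14, 0.609, -3.038]
wrist_force: [0.1, -0.2, 0.5]
finger_gap: 0.0501
{'time': np.float64(8.6), 'ee_pos': array([0.4477, 0.3693, 0.142 ]), 'eef_rot': array([-3.1399,  0.6086, -3.0383]), 'wrist_force': array([ 0.1497, -0.2256,  0.5331]), 'finger_gap': np.float64(0.0501), 'joint_pos': array([ 0.7965, -0.0254,  1.7823, -0.4682,  0.9485, -0.6855])}
offset [1.419 0.021 2.12 ] twist [-0.029 -0.026 -0.014]
```

```bash
python3 -m crank '[{"twist":[-0.03,-0.03,0],"offset":[0.45,0.02,0.67],"claw":50},{"twist":[-0.03,-0.03,0],"offset":[0.9,0.02,1.34],"claw":50},{"twist":[-0.03,-0.03,0],"offset":[1.2,0.02,1.8],"claw":50},{"twist":[-0.03,-0.03,0],"offset":[1.42,0.02,2.12],"claw":50},{"twist":[-0.03,-0.03,0],"offset":[1.42,0.02,2.12],"claw":45},{"twist":[-0.03,-0.03,0],"offset":[1.42,0.02,2.12],"claw":36},{"twist":[-0.03,-0.03,0],"offset":[1.42,0.02,2.12],"claw":30},{"twist":[-0.03,-0.03,0],"offset":[1.42,0.02,2.12],"claw":24},{"twist":[-0.03,-0.03,0],"offset":[1.42,0.02,2.12],"claw":10},{"twist":[-0.03,-0.03,0],"offset":[1.42,0.02,2.12],"claw":10},{"twist":[-0.03,-0.03,0],"offset":[1.42,0.02,2.12],"claw":10},{"twist":[-0.03,-0.03,0],"offset":[1.42,0.02,2.12],"claw":10}]' 80
python3 - <<'E'
from h import *
st(); tgt([.445,.3697,.2],Rrest(35,6))
E
```

```text
time: 9.6
ee_pos: [0.4505, 0.3699, 0.0421]
eef_rot: [3.141, 0.613, -3.04]
wrist_force: [-0.1, -5.7, 5.1]
finger_gap: 0.02
{'time': np.float64(9.6), 'ee_pos': array([0.4505, 0.3699, 0.0421]), 'eef_rot': array([ 3.1406,  0.6134, -3.0398]), 'wrist_force': array([-0.0825, -5.6847,  5.1093]), 'finger_gap': np.float64(0.02), 'joint_pos': array([ 0.7937,  0.1324,  1.8453, -0.5672,  0.7506, -0.5397])}
offset [-2.159  0.012 -3.109] twist [-0.007  0.029 -0.028]
```

```bash
python3 -m crank '[{"twist":[0,0,0],"offset":[-0.29,0,-0.41],"claw":10},{"twist":[0,0,0],"offset":[-0.8,0,-1.15],"claw":10},{"twist":[0,0,0],"offset":[-1.3,0,-1.9],"claw":10},{"twist":[0,0,0],"offset":[-1.9,0,-2.7],"claw":10},{"twist":[0,0,0],"offset":[-2.5,0,-3.55],"claw":10},{"twist":[0,0,0],"offset":[-2.7,0,-3.85],"claw":10},{"twist":[0,0,0],"offset":[-2.7,0,-3.85],"claw":10}]'
cat >> h.py <<'E'
G=R.from_euler('xyz',[3.1406,.6134,-3.0398]).inv()   # grasp attitude in rest
GP=np.array([.4505,.3699,.0421]); Xp=np.array([np.cos(np.radians(6)),np.sin(np.radians(6)),0])
NT=G.apply(Xp); TIP=G.apply(np.array([.4425,.3695,.0456])+.106*Xp-GP)  # pen axis and ball in tool frame
def tip():
    s=manip.get_state();A=R.from_euler('xyz',s['eef_rot']); return np.array(s['ee_pos'])+A.apply(TIP), A.apply(NT)
def tt(P,M): delta(np.array(P)-M@TIP,M)
E
python3 - <<'E'
from h import *
st(); print(TIP,NT,tip()); tt([.50,-.02,.21],Rrest(-10,-18))
E
```

```text
time: 10.18
ee_pos: [0.4515, 0.3711, 0.2382]
eef_rot: [3.131, 0.622, -3.045]
wrist_force: [0.7, 0.4, -0.6]
finger_gap: 0.0199
{'time': np.float64(10.1833), 'ee_pos': array([0.4515, 0.3711, 0.2382]), 'eef_rot': array([ 3.1313,  0.6224, -3.0448]), 'wrist_force': array([ 0.698 ,  0.4292, -0.647 ]), 'finger_gap': np.float64(0.0199), 'joint_pos': array([ 0.7939, -0.1092,  1.6678, -0.4211,  1.1111, -0.7796])}
[-0.08214919  0.00067212  0.05355273] [-0.81769203  0.00235568  0.5756511 ] (array([0.54886046, 0.38179079, 0.24254432]), array([0.99444193, 0.1048996 , 0.00901832]))
offset [ 0.56  -9.132 -1.691] twist [1.184 8.977 4.761]
```

```bash
python3 -m crank '[{"twist":[0.12,0.9,0.48],"offset":[0.05,-0.9,-0.17],"claw":10},{"twist":[0.24,1.8,0.95],"offset":[0.1,-1.8,-0.34],"claw":10},{"twist":[0.36,2.7,1.4],"offset":[0.15,-2.7,-0.5],"claw":10},{"twist":[0.47,3.6,1.9],"offset":[0.2,-3.6,-0.7],"claw":10},{"twist":[0.6,4.5,2.4],"offset":[0.3,-4.5,-0.9],"claw":10},{"twist":[0.7,5.4,2.9],"offset":[0.35,-5.4,-1],"claw":10},{"twist":[0.83,6.3,3.3],"offset":[0.4,-6.3,-1.2],"claw":10},{"twist":[0.95,7.2,3.8],"offset":[0.45,-7.2,-1.4],"claw":10},{"twist":[1.07,8.1,4.3],"offset":[0.5,-8.1,-1.55],"claw":10},{"twist":[1.18,8.98,4.76],"offset":[0.56,-9.13,-1.69],"claw":10},{"twist":[1.18,8.98,4.76],"offset":[0.56,-9.13,-1.69],"claw":10},{"twist":[1.18,8.98,4.76],"offset":[0.56,-9.13,-1.69],"claw":10}]'
python3 - <<'E'
from h import *
st(); print(tip()); im,c=cam('wrist'); cv2.imwrite('pics/w7.png',im); print(proj(c,tip()[0]))
E
```

```text
time: 11.18
ee_pos: [0.4318, -0.0004, 0.2758]
eef_rot: [3.142, -0.177, 2.823]
wrist_force: [-0.4, 0.7, -1.9]
finger_gap: 0.0195
{'time': np.float64(11.1833), 'ee_pos': array([ 4.318e-01, -4.000e-04,  2.758e-01]), 'eef_rot': array([ 3.1416, -0.1772,  2.823 ]), 'wrist_force': array([-0.4052,  0.7039, -1.8808]), 'finger_gap': np.float64(0.0195), 'joint_pos': array([-0.1094, -0.0894,  1.4827,  0.039 ,  1.9214, -1.3514])}
(array([ 0.49986072, -0.02212497,  0.20859344]), array([ 0.66876232, -0.21808009, -0.71077284]))
[321.75383021 423.63432011]
```

View pics/w7.png

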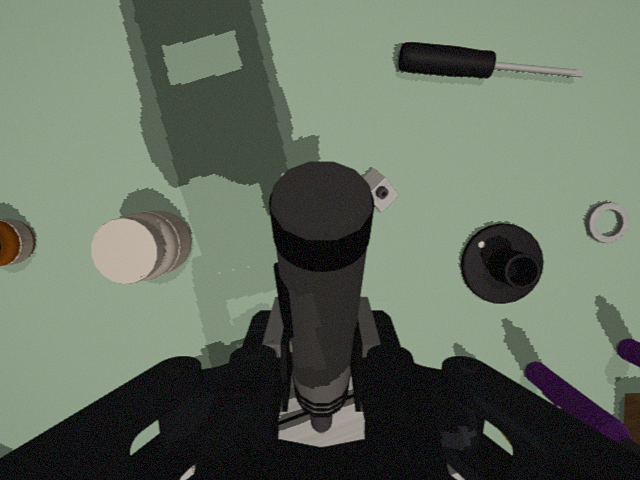

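Run:
```python
import cv2,numpy as np
a=cv2.imread('pics/top0.png')[192:244,276:396]; b=cv2.imread('pics/scene0.png')[236:346,202:352]
a=cv2.resize(a,None,fx=6,fy=6,interpolation=cv2.INTER_CUBIC); b=cv2.resize(b,None,fx=2.5,fy=2.5,interpolation=cv2.INTER_CUBIC)
o=np.zeros((a.shape[0]+b.shape[0],720,3),np.uint8);o[:a.shape[0],:a.shape[1]]=a;o[a.shape[0]:,:b.shape[1]]=b
cv2.imwrite('pics/ch.png',o);print(o.shape,a.shape,b.shape)
```

```text
(587, 720, 3) (312, 720, 3) (275, 375, 3)
```

View pics/ch.png

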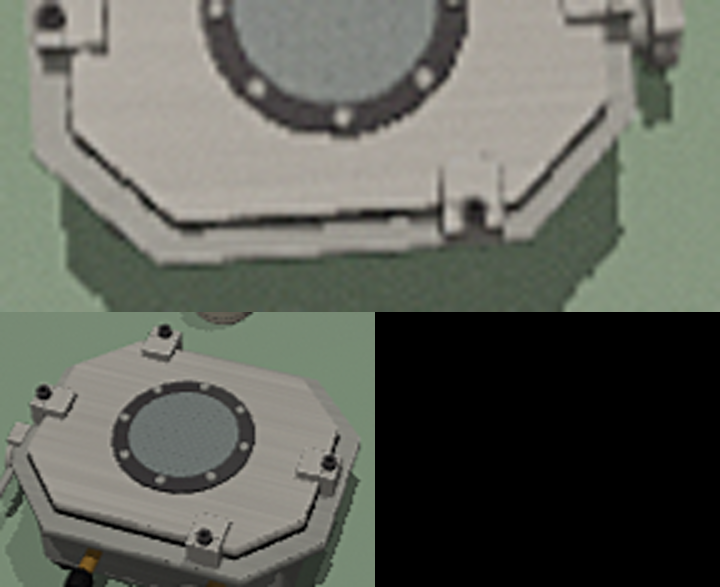

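```bash
cat > fit.py <<'E'
from h import *
_,t=cam('top');_,s=cam('scene')
T=lambda u,v,z:onz(t,276+(u+.5)/6-.5,192+(v+.5)/6-.5,z)[:2]
S=lambda u,v,z:onz(s,202+(u+.5)/2.5-.5,236+(v-312+.5)/2.5-.5,z)[:2]
def fit(n,M,W):
    M=np.array(M)/1000.;W=np.array(W);m=M.mean(0);w=W.mean(0);H=(M-m).T@(W-w)
    a=np.arctan2(H[0,1]-H[1,0],H[0,0]+H[1,1]);Q=np.array([[np.cos(a),-np.sin(a)],[np.sin(a),np.cos(a)]])
    o=w-Q@m;print(n,'origin',o.round(4),'yaw',np.degrees(a).round(2),'res mm',((W-(M@Q.T+o))*1000).round(1).tolist())
fit('T flange',[(-100,76.2),(-100,-76.2),(-51.2,125),(-51.2,-125)],[T(158,263,.1),T(520,240,.1),T(35,155,.1),T(627,127,.1)])
fit('T joint',[(-85,70),(-45,110),(-85,-38)],[T(180,225,.101),T(75,133,.101),T(442,209,.101)])
fit('S flange',[(-51.2,125),(51.2,125),(100,76.2),(100,-76.2),(51.2,-125)],[S(358,440,.1),S(325,542,.1),S(237,577,.1),S(45,533,.1),S(14,455,.1)])
fit('window',[(0,0)],[T(335,0,.114)])
E
python3 fit.py
```

```text
T flange origin [ 0.629  -0.0709] yaw 2.61 res mm [[0.5, -1.8], [2.0, 1.5], [-0.5, -2.2], [-1.9, 2.5]]
T joint origin [ 0.6305 -0.0755] yaw 2.9 res mm [[-0.4, -0.4], [0.5, 0.8], [-0.1, -0.4]]
S flange origin [ 0.6323 -0.0689] yaw 2.77 res mm [[2.0, -2.0], [-0.5, 0.4], [-1.3, -2.0], [5.1, 4.5], [-5.3, -0.9]]
window origin [ 0.6329 -0.0748] yaw 0.0 res mm [[0.0, 0.0]]
```

```bash
cat >> h.py <<'E'
CO=np.array([.632,-.073,.1]); CY=np.radians(2.8); CR=R.from_euler('z',CY)
def lid(P): return CO+CR.apply(np.array(P)/1000.)     # mm in lid frame -> world
def tiplid(): 
    p,n=tip(); return (CR.inv().apply(p-CO)*1000).round(1)
def rep():
    s=manip.get_state(); print('t',round(s['time'],2),'tip lid mm',tiplid(),'F lid axes',CR.inv().apply(s['wrist_force']).round(2),'M',np.round(s['moment'],3))
RS=Rrest(-10,2.8-22.5)
E
python3 - <<'E'
from h import *
rep(); tt(lid([-100,-18,28]),RS); tt(lid([-100,-18,10]),RS)
E
```

```text
t 11.33 tip lid mm [-129.4   60.5  109.6] F lid axes [-0.86 -0.68 -1.58] M [-0.006 -0.11   0.017]
offset [-1.716 -1.521  1.768] twist [-0.056 -0.005  0.355]
offset [-1.794 -1.521  2.211] twist [-0.056 -0.005  0.355]
```

```bash
python3 -m crank '[{"twist":[-0.03,0,0.2],"offset":[-0.4,-0.7,0],"claw":10},{"twist":[-0.06,0,0.35],"offset":[-0.8,-1.3,0.3],"claw":10},{"twist":[-0.06,0,0.35],"offset":[-1.3,-1.52,0.8],"claw":10},{"twist":[-0.06,0,0.35],"offset":[-1.7,-1.52,1.3],"claw":10},{"twist":[-0.06,0,0.35],"offset":[-1.72,-1.52,1.6],"claw":10},{"twist":[-0.06,0,0.35],"offset":[-1.72,-1.52,1.77],"claw":10},{"twist":[-0.06,0,0.35],"offset":[-1.72,-1.52,1.77],"claw":10},{"twist":[-0.06,0,0.35],"offset":[-1.72,-1.52,1.77],"claw":10}]' 45
python3 - <<'E'
from h import *
rep(); im,_=cam('top'); cv2.imwrite('pics/t8.png',im); rep(); im,_=cam('scene'); cv2.imwrite('pics/s8.png',im); rep();im,_=cam('wrist'); cv2.imwrite('pics/w8.png',im)
rep(); tt(lid([-100,-18,10]),RS); tt(lid([-100,-18,3]),RS)
A=R.from_matrix(RS).inv()*CR
print('tool units per mm: lid x',(A.apply([1,0,0])/40).round(4),'y',(A.apply([0,1,0])/40).round(4),'z',(A.apply([0,0,1])/40).round(4))
E
```

```text
time: 12.0
ee_pos: [0.4654, -0.0713, 0.1959]
eef_rot: [3.141, -0.174, 2.8]
wrist_force: [0.5, -0.5, -1.4]
finger_gap: 0.0197
t 12.0 tip lid mm [-99.8 -16.8  29. ] F lid axes [ 0.42 -0.57 -1.43] M [-0.013 -0.07   0.001]
t 12.05 tip lid mm [-99.4 -17.1  29.6] F lid axes [-0.69  0.13 -1.2 ] M [-0.026 -0.106  0.024]
t 12.1 tip lid mm [-99.3 -17.4  29.8] F lid axes [ 0.56 -0.4  -0.43] M [ 0.017 -0.134  0.019]
t 12.15 tip lid mm [-99.3 -17.6  29.7] F lid axes [-0.38 -0.28 -0.77] M [-0.068 -0.096 -0.02 ]
offset [-0.075 -0.013  0.482] twist [0.006 0.027 0.016]
offset [-0.104 -0.013  0.654] twist [0.006 0.027 0.016]
tool units per mm: lid x [-0.0227  0.0096 -0.004 ] y [0.0094 0.0231 0.0017] z [ 0.0043 -0.     -0.0246]
```

```bash
cat >> h.py <<'E'
def avg(n=6):
    F=[];
    for i in range(n):
        vision.camera('wrist'); s=manip.get_state(); F.append(CR.inv().apply(s['wrist_force']))
    F=np.array(F); print('t',round(s['time'],2),'tip',tiplid(),'F',F.mean(0).round(2),'sd',F.std(0).round(2)); return F.mean(0)
E
python3 -c "
from h import *
avg(8)"
python3 -m crank '[{"twist":[0,0.02,0],"offset":[-0.04,-0.01,0.2],"claw":10},{"twist":[0,0.02,0],"offset":[-0.08,-0.01,0.4],"claw":10},{"twist":[0,0.02,0],"offset":[-0.1,-0.01,0.52],"claw":10},{"twist":[0,0.02,0],"offset":[-0.12,-0.01,0.6],"claw":10},{"twist":[0,0.02,0],"offset":[-0.12,-0.01,0.6],"claw":10},{"twist":[0,0.02,0],"offset":[-0.12,-0.01,0.6],"claw":10}]' >/dev/null; python3 -c "
from h import *
avg()"; python3 -m crank '[{"twist":[0,0,0],"offset":[-0.008,0,0.05],"claw":10},{"twist":[0,0,0],"offset":[-0.008,0,0.05],"claw":10},{"twist":[0,0,0],"offset":[-0.008,0,0.05],"claw":10}]' >/dev/null; python3 -c "
from h import *
avg()"; python3 -m crank '[{"twist":[0,0,0],"offset":[-0.008,0,0.05],"claw":10},{"twist":[0,0,0],"offset":[-0.008,0,0.05],"claw":10},{"twist":[0,0,0],"offset":[-0.008,0,0.05],"claw":10}]' >/dev/null; python3 -c "
from h import *
avg()"
```

```text
t 12.55 tip [-99.8 -18.   27.9] F [-0.06  0.33 -1.06] sd [0.52 0.51 0.39]
t 13.35 tip [-99.6 -18.5   3.5] F [-0.71  0.   -0.11] sd [0.35 0.44 0.28]
t 13.9 tip [-99.5 -18.6   1.7] F [-0.13  0.14  2.04] sd [0.24 0.46 0.61]
t 14.45 tip [-99.4 -18.6  -0.2] F [ 0.94 -0.54  3.5 ] sd [0.35 0.5  0.23]
```

```bash
python3 -m crank '[{"twist":[0,0,0],"offset":[-0.02,0.01,-0.055],"claw":10},{"twist":[0,0,0],"offset":[-0.07,0.03,-0.065],"claw":10},{"twist":[0,0,0],"offset":[-0.12,0.055,-0.07],"claw":10},{"twist":[0,0,0],"offset":[-0.17,0.075,-0.08],"claw":10},{"twist":[0,0,0],"offset":[-0.205,0.09,-0.085],"claw":10},{"twist":[0,0,0],"offset":[-0.205,0.09,-0.085],"claw":10}]' >/dev/null; python3 -c "
from h import *
avg()"; python3 -m crank '[{"twist":[0,0,0],"offset":[-0.034,0.0144,-0.006],"claw":10},{"twist":[0,0,0],"offset":[-0.034,0.0144,-0.006],"claw":10},{"twist":[0,0,0],"offset":[-0.034,0.0144,-0.006],"claw":10}]' >/dev/null; python3 -c "
from h import *
avg()"; python3 -m crank '[{"twist":[0,0,0],"offset":[-0.034,0.0144,-0.006],"claw":10},{"twist":[0,0,0],"offset":[-0.034,0.0144,-0.006],"claw":10},{"twist":[0,0,0],"offset":[-0.034,0.0144,-0.006],"claw":10}]' >/dev/null; python3 -c "
from h import *
avg()"
```

```text
t 15.25 tip [-90.  -18.5   1.8] F [-1.17  1.24  1.29] sd [0.46 0.51 0.24]
t 15.8 tip [-88.6 -18.5   1.7] F [-1.84 -0.1   1.06] sd [0.32 0.35 0.34]
t 16.35 tip [-87.3 -18.7   1.6] F [-4.08 -1.16  0.17] sd [0.6  0.38 0.33]
```

```bash
python3 -m crank '[{"twist":[0,0,0],"offset":[0.012,-0.006,0.012],"claw":10},{"twist":[0,0,0],"offset":[0.012,-0.006,0.012],"claw":10}]' >/dev/null; python3 -c "
from h import *
avg()"; python3 -m crank '[{"twist":[0,0,0],"offset":[0.018,0.046,0.003],"claw":10},{"twist":[0,0,0],"offset":[0.037,0.092,0.007],"claw":10},{"twist":[0,0,0],"offset":[0.056,0.139,0.01],"claw":10},{"twist":[0,0,0],"offset":[0.075,0.185,0.014],"claw":10},{"twist":[0,0,0],"offset":[0.094,0.231,0.017],"claw":10}]' ; python3 -c "
from h import *
avg(4);delta(manip.get_state()['ee_pos'],RS)"
```

```text
t 16.82 tip [-87.8 -18.6   1.3] F [-2.96 -1.01  0.62] sd [0.67 0.43 0.39]
time: 17.23
ee_pos: [0.4771, -0.0631, 0.1685]
eef_rot: [-3.14, -0.175, 2.797]
wrist_force: [-3.1, -3.7, 0.8]
finger_gap: 0.0201
t 17.43 tip [-87.8  -8.7   1.3] F [-3.23 -2.42  0.91] sd [0.31 0.71 0.55]
offset [0. 0. 0.] twist [ 0.001 -0.014  0.003]
```

```bash
python3 -m crank '[{"twist":[0,0,0],"offset":[0.018,0.046,0.004],"claw":10},{"twist":[0,0,0],"offset":[0.037,0.092,0.008],"claw":10},{"twist":[0,0,0],"offset":[0.056,0.139,0.012],"claw":10},{"twist":[0,0,0],"offset":[0.075,0.185,0.017],"claw":10},{"twist":[0,0,0],"offset":[0.094,0.231,0.021],"claw":10},{"twist":[0,0,0],"offset":[0.113,0.277,0.025],"claw":10},{"twist":[0,0,0],"offset":[0.132,0.323,0.029],"claw":10},{"twist":[0,0,0],"offset":[0.15,0.37,0.033],"claw":10}]' ; python3 -c "
from h import *
avg(4)"
```

```text
time: 18.1
ee_pos: [0.4764, -0.0468, 0.1682]
eef_rot: [-3.141, -0.176, 2.797]
wrist_force: [-3.2, -3.3, 0.3]
finger_gap: 0.0197
t 18.3 tip [-87.7   7.7   1.1] F [-2.97 -1.19  0.89] sd [0.64 0.47 0.49]
```

```bash
python3 -m crank '[{"twist":[0,0,0],"offset":[0.018,0.046,0.003],"claw":10},{"twist":[0,0,0],"offset":[0.037,0.092,0.007],"claw":10},{"twist":[0,0,0],"offset":[0.056,0.139,0.01],"claw":10},{"twist":[0,0,0],"offset":[0.075,0.185,0.015],"claw":10},{"twist":[0,0,0],"offset":[0.094,0.231,0.018],"claw":10},{"twist":[0,0,0],"offset":[0.113,0.277,0.021],"claw":10},{"twist":[0,0,0],"offset":[0.132,0.323,0.025],"claw":10},{"twist":[0,0,0],"offset":[0.15,0.37,0.028],"claw":10},{"twist":[0,0,0],"offset":[0.169,0.416,0.031],"claw":10},{"twist":[0,0,0],"offset":[0.188,0.462,0.034],"claw":10}]' ; python3 -c "
from h import *
avg(4)"
```

```text
time: 19.13
ee_pos: [0.4754, -0.0266, 0.1681]
eef_rot: [-3.141, -0.176, 2.798]
wrist_force: [-3.7, -3.8, 1.3]
finger_gap: 0.0197
t 19.33 tip [-87.7  27.8   1. ] F [-2.99 -1.62  1.06] sd [0.27 0.34 0.64]
```

```bash
python3 -m crank '[{"twist":[0,0,0],"offset":[0.018,0.046,0.003],"claw":10},{"twist":[0,0,0],"offset":[0.037,0.092,0.006],"claw":10},{"twist":[0,0,0],"offset":[0.056,0.139,0.009],"claw":10},{"twist":[0,0,0],"offset":[0.075,0.185,0.013],"claw":10},{"twist":[0,0,0],"offset":[0.094,0.231,0.016],"claw":10},{"twist":[0,0,0],"offset":[0.113,0.277,0.019],"claw":10},{"twist":[0,0,0],"offset":[0.132,0.323,0.023],"claw":10},{"twist":[0,0,0],"offset":[0.15,0.37,0.026],"claw":10},{"twist":[0,0,0],"offset":[0.169,0.416,0.029],"claw":10},{"twist":[0,0,0],"offset":[0.188,0.462,0.032],"claw":10}]' ; python3 -c "
from h import *
avg(4)";  python3 -m crank '[{"twist":[0,0,0],"offset":[0.018,0.046,0.003],"claw":10},{"twist":[0,0,0],"offset":[0.037,0.092,0.006],"claw":10},{"twist":[0,0,0],"offset":[0.056,0.139,0.009],"claw":10},{"twist":[0,0,0],"offset":[0.075,0.185,0.013],"claw":10},{"twist":[0,0,0],"offset":[0.094,0.231,0.016],"claw":10},{"twist":[0,0,0],"offset":[0.113,0.277,0.019],"claw":10},{"twist":[0,0,0],"offset":[0.132,0.323,0.023],"claw":10},{"twist":[0,0,0],"offset":[0.15,0.37,0.026],"claw":10}]' ; python3 -c "
from h import *
avg(4)"
```

```text
time: 20.17
ee_pos: [0.4744, -0.0066, 0.1682]
eef_rot: [-3.141, -0.176, 2.798]
wrist_force: [-3.7, -4.2, 0.3]
finger_gap: 0.0198
t 20.37 tip [-87.7  48.    1.1] F [-3.86 -2.29  0.96] sd [0.2  0.28 0.4 ]
time: 21.03
ee_pos: [0.4736, 0.0096, 0.1682]
eef_rot: [3.141, -0.176, 2.798]
wrist_force: [-4.0, -3.8, 0.4]
finger_gap: 0.0196
t 21.23 tip [-87.7  64.2   1. ] F [-3.41 -2.08  0.85] sd [0.6  0.25 0.36]
```

Still on the front face at y≈64. Step on slowly until the lid force falls, which marks the bend.

```bash
python3 -m crank '[{"twist":[0,0,0],"offset":[0.018,0.046,0.003],"claw":10},{"twist":[0,0,0],"offset":[0.037,0.092,0.006],"claw":10}]' ; python3 -c "
from h import *
avg(4)";  python3 -m crank '[{"twist":[0,0,0],"offset":[0.014,0.035,0.003],"claw":10}]' >/dev/null; python3 -c "
from h import *
avg(5)"
```

```text
time: 21.4
ee_pos: [0.4734, 0.0137, 0.1682]
eef_rot: [3.141, -0.177, 2.798]
wrist_force: [-4.1, -4.8, 0.9]
finger_gap: 0.0199
t 21.6 tip [-87.7  68.2   1. ] F [-3.91 -2.95  0.94] sd [0.52 0.41 0.39]
t 21.93 tip [-87.5  70.5   1.1] F [-2.07  0.82  0.59] sd [0.36 0.42 0.29]
```

```bash
cat >> h.py <<'E'
def sl(n=4):
    F=avg(n)-np.array([-.1,.1,-1.06]); p=tiplid()-np.array([-88+21.2-0,71.2+21.2-.0,0]); r=.7071
    print('slant: along',round((p[0]+p[1])*r,1),'inward',round((p[0]-p[1])*r,1),'| F outward',round((-F[0]+F[1])*r,2),'F along',round((F[0]+F[1])*r,2),'Fz',round(F[2],2))
E
python3 -m crank '[{"twist":[0,0,0],"offset":[-0.018,0.046,-0.003],"claw":10},{"twist":[0,0,0],"offset":[-0.037,0.092,-0.006],"claw":10},{"twist":[0,0,0],"offset":[-0.056,0.139,-0.01],"claw":10}]' ; python3 -c "
from h import *
sl(4)"
```

```text
time: 22.18
ee_pos: [0.4777, 0.0209, 0.1683]
eef_rot: [3.138, -0.177, 2.8]
wrist_force: [-4.0, -1.1, 1.2]
finger_gap: 0.0194
t 22.38 tip [-82.9  75.4   1.2] F [-1.16  2.59  0.97] sd [0.45 0.18 0.52]
slant: along -23.4 inward 0.6 | F outward 2.51 F along 1.01 Fz 2.03
```

```bash
python3 -m crank '[{"twist":[0,0,0],"offset":[-0.018,0.046,-0.003],"claw":10},{"twist":[0,0,0],"offset":[-0.037,0.092,-0.006],"claw":10},{"twist":[0,0,0],"offset":[-0.056,0.139,-0.009],"claw":10},{"twist":[0,0,0],"offset":[-0.075,0.185,-0.012],"claw":10},{"twist":[0,0,0],"offset":[-0.094,0.231,-0.015],"claw":10},{"twist":[0,0,0],"offset":[-0.113,0.277,-0.018],"claw":10}]' ; python3 -c "
from h import *
sl(4)"
```

```text
time: 22.88
ee_pos: [0.4859, 0.0302, 0.1683]
eef_rot: [3.137, -0.176, 2.801]
wrist_force: [-3.2, -1.1, 0.5]
finger_gap: 0.0198
t 23.08 tip [-74.2  84.5   1.3] F [-1.76  2.7   1.22] sd [0.29 0.77 0.71]
slant: along -10.8 inward 0.4 | F outward 3.02 F along 0.67 Fz 2.28
```

```bash
python3 -m crank '[{"twist":[0,0,0],"offset":[-0.018,0.046,-0.003],"claw":10},{"twist":[0,0,0],"offset":[-0.037,0.092,-0.006],"claw":10},{"twist":[0,0,0],"offset":[-0.056,0.139,-0.009],"claw":10},{"twist":[0,0,0],"offset":[-0.075,0.185,-0.012],"claw":10},{"twist":[0,0,0],"offset":[-0.094,0.231,-0.015],"claw":10},{"twist":[0,0,0],"offset":[-0.113,0.277,-0.018],"claw":10},{"twist":[0,0,0],"offset":[-0.132,0.323,-0.021],"claw":10}]' ; python3 -c "
from h import *
sl(4)"
```

```text
time: 23.67
ee_pos: [0.4955, 0.0411, 0.1684]
eef_rot: [3.136, -0.176, 2.802]
wrist_force: [-2.9, -0.9, 0.1]
finger_gap: 0.0198
t 23.87 tip [-64.   94.9   1.4] F [-1.71  2.11  0.96] sd [0.45 0.56 0.51]
slant: along 3.7 inward 0.2 | F outward 2.57 F along 0.28 Fz 2.02
```

```bash
python3 -m crank '[{"twist":[0,0,0],"offset":[-0.019,0.046,-0.003],"claw":10},{"twist":[0,0,0],"offset":[-0.038,0.092,-0.006],"claw":10},{"twist":[0,0,0],"offset":[-0.057,0.138,-0.009],"claw":10},{"twist":[0,0,0],"offset":[-0.077,0.184,-0.012],"claw":10},{"twist":[0,0,0],"offset":[-0.096,0.23,-0.015],"claw":10},{"twist":[0,0,0],"offset":[-0.115,0.276,-0.018],"claw":10},{"twist":[0,0,0],"offset":[-0.135,0.322,-0.021],"claw":10},{"twist":[0,0,0],"offset":[-0.154,0.368,-0.024],"claw":10}]' ; python3 -c "
from h import *
sl(4)"
```

```text
time: 24.53
ee_pos: [0.5065, 0.0534, 0.1684]
eef_rot: [3.135, -0.176, 2.803]
wrist_force: [-2.5, -1.7, 0.1]
finger_gap: 0.0198
t 24.73 tip [-52.4 106.8   1.5] F [-1.55  2.14  0.44] sd [0.31 0.36 0.68]
slant: along 20.4 inward 0.0 | F outward 2.47 F along 0.41 Fz 1.5
```

```bash
python3 -m crank '[{"twist":[0,0,0],"offset":[-0.015,0.036,-0.002],"claw":10},{"twist":[0,0,0],"offset":[-0.03,0.072,-0.003],"claw":10}]' ; python3 -c "
from h import *
sl(4)"; python3 -m crank '[{"twist":[0,0,0],"offset":[0.12,0,-0.1],"claw":10},{"twist":[0,0,0],"offset":[0.3,0,-0.25],"claw":10},{"twist":[0,0,0],"offset":[0.6,0,-0.6],"claw":10},{"twist":[0,0,0],"offset":[1,0,-1.2],"claw":10},{"twist":[0,0,0],"offset":[1,0,-2],"claw":10},{"twist":[0,0,0],"offset":[1,0,-2.5],"claw":10},{"twist":[0,0,0],"offset":[1,0,-2.5],"claw":10}]'
python3 - <<'E'
from h import *
print(tip())
M=Rrest(35,6); tgt([.440,.369,.22],M)
E
```

```text
time: 24.9
ee_pos: [0.5087, 0.0559, 0.1685]
eef_rot: [3.134, -0.175, 2.804]
wrist_force: [-3.1, -0.0, 0.1]
finger_gap: 0.0198
t 25.1 tip [-50.  109.2   1.5] F [-1.77  1.31  0.89] sd [0.48 0.25 0.09]
slant: along 23.8 inward 0.0 | F outward 2.03 F along -0.33 Fz 1.95
time: 25.68
ee_pos: [0.4891, 0.0625, 0.2799]
eef_rot: [3.13, -0.165, 2.804]
wrist_force: [1.1, 0.2, -0.1]
finger_gap: 0.0198
(array([0.55762765, 0.03988497, 0.21356552]), array([ 0.67464348, -0.22687153, -0.70241404]))
offset [3.265 6.847 2.31 ] twist [-1.022 -8.718 -5.113]
```

```bash
python3 -m crank '[{"twist":[-0.1,-0.9,-0.5],"offset":[0.33,0.7,0],"claw":10},{"twist":[-0.2,-1.8,-1],"offset":[0.66,1.4,0],"claw":10},{"twist":[-0.3,-2.7,-1.5],"offset":[1,2.1,0.2],"claw":10},{"twist":[-0.4,-3.5,-2],"offset":[1.3,2.8,0.5],"claw":10},{"twist":[-0.5,-4.4,-2.6],"offset":[1.65,3.5,0.8],"claw":10},{"twist":[-0.6,-5.3,-3.1],"offset":[2,4.2,1.1],"claw":10},{"twist":[-0.7,-6.2,-3.6],"offset":[2.3,4.9,1.4],"claw":10},{"twist":[-0.8,-7,-4.1],"offset":[2.65,5.6,1.7],"claw":10},{"twist":[-0.9,-7.9,-4.6],"offset":[3,6.3,2],"claw":10},{"twist":[-1.02,-8.72,-5.11],"offset":[3.27,6.85,2.31],"claw":10},{"twist":[-1.02,-8.72,-5.11],"offset":[3.27,6.85,2.31],"claw":10},{"twist":[-1.02,-8.72,-5.11],"offset":[3.27,6.85,2.31],"claw":10}]'
python3 - <<'E'
from h import *
print(tip()); tgt([.445,.3697,.085],Rrest(35,6)); tgt([.445,.3697,.0475],Rrest(35,6))
im,c=cam('top'); p,n=tip(); a=proj(c,p); b=proj(c,p-.172*n); print('top tip',a,'butt',b)
s,cs=cam('scene'); a2=proj(cs,p);b2=proj(cs,p-.172*n);print('scene tip',a2,'butt',b2)
for i,q in((s,a2),(s,b2)): cv2.drawMarker(i,tuple(int(v) for v in q),(0,0,255),0,8,1)
cv2.imwrite('pics/s9.png',cv2.resize(s[170:370,400:620],None,fx=2.9,fy=2.9,interpolation=cv2.INTER_CUBIC))
E
```

```text
time: 26.68
ee_pos: [0.4426, 0.3702, 0.2113]
eef_rot: [-3.139, 0.608, -3.033]
wrist_force: [1.4, -0.1, -1.2]
finger_gap: 0.0198
(array([0.53994392, 0.38132314, 0.21429937]), array([ 0.99398088,  0.10942307, -0.00534824]))
offset [ 1.755 -0.01   2.826] twist [-0.006 -0.032  0.04 ]
offset [ 2.29  -0.008  3.595] twist [-0.006 -0.032  0.04 ]
top tip [127.85491415 221.82708361] butt [132.22906372 299.75842016]
scene tip [539.57319979 280.36223828] butt [535.52848571 213.5125517 ]
```

View pics/s9.png

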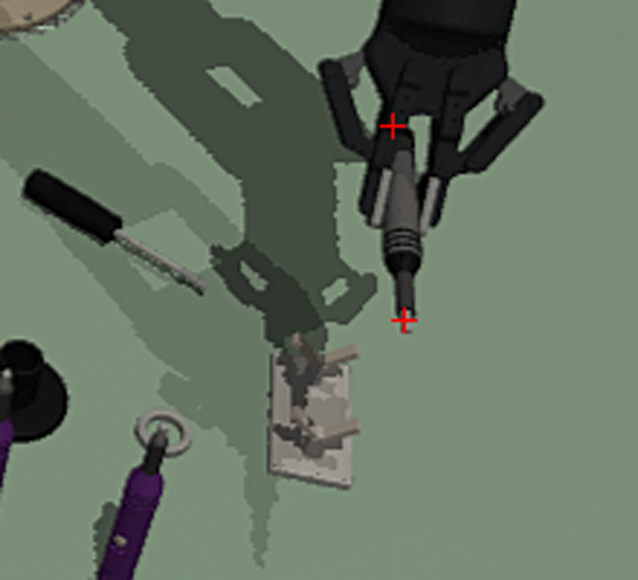

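```bash
python3 -m crank '[{"twist":[0,-0.03,0.04],"offset":[0.5,-0.01,0.8],"claw":10},{"twist":[0,-0.03,0.04],"offset":[1,-0.01,1.6],"claw":10},{"twist":[0,-0.03,0.04],"offset":[1.4,-0.01,2.25],"claw":10},{"twist":[0,-0.03,0.04],"offset":[1.75,-0.01,2.82],"claw":10},{"twist":[0,-0.03,0.04],"offset":[1.9,-0.01,3.05],"claw":10},{"twist":[0,-0.03,0.04],"offset":[2.08,-0.01,3.29],"claw":10},{"twist":[0,-0.03,0.04],"offset":[2.2,-0.01,3.46],"claw":10},{"twist":[0,-0.03,0.04],"offset":[2.28,-0.01,3.58],"claw":10},{"twist":[0,-0.03,0.04],"offset":[2.28,-0.01,3.58],"claw":10},{"twist":[0,-0.03,0.04],"offset":[2.28,-0.01,3.58],"claw":10}]'
python3 - <<'E'
from h import *
print(tip()); rep(); tgt([.445,.3697,.0465],Rrest(35,6))
E
```

```text
time: 27.62
ee_pos: [0.4524, 0.37, 0.0453]
eef_rot: [3.138, 0.615, -3.043]
wrist_force: [0.8, -0.4, -0.5]
finger_gap: 0.0199
(array([0.54983488, 0.38053746, 0.04889387]), array([0.9946755 , 0.10304818, 0.00131175]))
t 27.62 tip lid mm [-59.9 457.  -51.1] F lid axes [ 0.8  -0.43 -0.5 ] M [-0.032  0.371 -0.017]
offset [0.134 0.011 0.068] twist [ 0.003  0.044 -0.056]
```

```bash
python3 -m crank '[{"twist":[0,0,0],"offset":[0.02,0,0.03],"claw":10},{"twist":[0,0,0],"offset":[0.043,0,0.062],"claw":10},{"twist":[0,0,0],"offset":[0.043,0,0.062],"claw":10},{"twist":[0,0,0],"offset":[0.043,0,0.062],"claw":10}]'
python3 - <<'E'
from h import *
print(tip()); avg(3)
E
```

```text
time: 27.95
ee_pos: [0.4525, 0.3702, 0.0426]
eef_rot: [3.138, 0.615, -3.043]
wrist_force: [-1.0, -0.2, -0.1]
finger_gap: 0.0195
(array([0.54989519, 0.38071531, 0.04622395]), array([0.99466106, 0.10318207, 0.00168266]))
t 28.1 tip [-59.9 457.1 -53.9] F [-0.24  0.29 -0.64] sd [0.38 0.32 0.3 ]
```

```bash
python3 -m crank '[{"twist":[0,0,0],"offset":[0.007,0,0.01],"claw":10},{"twist":[0,0,0],"offset":[0.007,0,0.01],"claw":22},{"twist":[0,0,0],"offset":[0.007,0,0.01],"claw":26},{"twist":[0,0,0],"offset":[0.007,0,0.01],"claw":32},{"twist":[0,0,0],"offset":[0.007,0,0.01],"claw":42},{"twist":[0,0,0],"offset":[0.007,0,0.01],"claw":50},{"twist":[0,0,0],"offset":[0.007,0,0.01],"claw":50},{"twist":[0,0,0],"offset":[0,0,-0.5],"claw":50},{"twist":[0,0,0],"offset":[0,0,-1.3],"claw":50},{"twist":[0,0,0],"offset":[0,0,-2.2],"claw":50},{"twist":[0,0,0],"offset":[-0.5,0,-3],"claw":50},{"twist":[0,0,0],"offset":[-1,0,-3.5],"claw":50}]'; python3 -m crank '[{"twist":[0,1.3,0],"offset":[-0.5,0,-0.5],"claw":50},{"twist":[0,2.6,0],"offset":[-1,0,-1],"claw":50},{"twist":[0,3.9,0],"offset":[-1.5,0,-1.5],"claw":50},{"twist":[0,5.2,0],"offset":[-1.5,0,-1.5],"claw":50},{"twist":[0,6.5,0],"offset":[-1.5,0,-1.5],"claw":50},{"twist":[0,7.8,0],"offset":[-1.5,0,-1.5],"claw":50},{"twist":[0,9,0],"offset":[-1.5,0,-1.5],"claw":50},{"twist":[0,9,0],"offset":[-1.5,0,-1.5],"claw":50}]';  python3 - <<'E'
from h import *
st(); im,c=cam('wrist'); cv2.imwrite('pics/w10.png',im)
print('exp tip/butt/mid',proj(c,[.549,.3805,.0456]),proj(c,[.379,.363,.0456]),proj(c,[.4425,.3695,.0456]))
# dark pen pixels near the expected axis
u0=int(proj(c,[.4425,.3695,.0456])[0]); m=(im.max(2)<95)
for v in range(120,440,20):
    u=np.where(m[v,u0-45:u0+45])[0]+u0-45
    print(v,(u.min(),u.max(),len(u)) if len(u) else None,end='; ')
t,_=cam('top'); a=cv2.imread('pics/top0.png'); d=cv2.absdiff(t,a).max(2)>45
n,_,s,ce=cv2.connectedComponentsWithStats(d.astype(np.uint8)); print([(s[i].tolist()) for i in range(1,n) if s[i,4]>25])
E
```

```text
time: 29.1
ee_pos: [0.4034, 0.3653, 0.1827]
eef_rot: [3.136, 0.616, -3.042]
wrist_force: [0.7, -0.1, 1.3]
finger_gap: 0.0499
time: 29.77
ee_pos: [0.4194, 0.3657, 0.2638]
eef_rot: [3.139, -0.176, -3.041]
wrist_force: [-0.2, -0.5, -0.9]
finger_gap: 0.05
{'time': np.float64(29.7667), 'ee_pos': array([0.4194, 0.3657, 0.2638]), 'eef_rot': array([ 3.1391, -0.1764, -3.0407]), 'wrist_force': array([-0.1722, -0.51  , -0.9397]), 'finger_gap': np.float64(0.05), 'joint_pos': array([ 0.6082,  0.2491,  1.1491,  0.0924,  1.8954, -1.0405])}
exp tip/butt/mid [320.86624599 396.62720193] [320.74154363 204.04760581] [320.74725453 278.19202058]
120 (np.int64(275), np.int64(364), 81); 140 (np.int64(275), np.int64(364), 90); 160 (np.int64(275), np.int64(339), 56); 180 None; 200 (np.int64(308), np.int64(329), 22); 220 (np.int64(292), np.int64(350), 36); 240 (np.int64(304), np.int64(338), 28); 260 (np.int64(307), np.int64(333), 22); 280 (np.int64(308), np.int64(333), 22); 300 (np.int64(295), np.int64(341), 42); 320 (np.int64(310), np.int64(334), 25); 340 (np.int64(310), np.int64(334), 24); 360 (np.int64(316), np.int64(327), 12); 380 (np.int64(316), np.int64(327), 12); 400 (np.int64(319), np.int64(319), 1); 420 None; [[41, 187, 234, 293, 10231], [0, 207, 64, 108, 2101], [152, 234, 13, 32, 231], [153, 262, 17, 42, 429], [242, 264, 8, 11, 54], [159, 308, 59, 44, 747], [0, 374, 201, 106, 7939], [0, 417, 20, 17, 189], [293, 426, 35, 29, 344], [40, 434, 10, 7, 31], [0, 453, 19, 27, 351], [331, 454, 11, 8, 40], [340, 454, 12, 26, 171], [325, 458, 17, 22, 73]]
```

```bash
python3 -c "
from bench import manip
print(manip.close_job())"
```

```text
the job is handed in; nothing more can be done
None
```

The leak check is done and the job is handed in, at about 30 s of the 72 s allowed. I have no verdict, because the interface gives none.

- **Handling:** I lifted the pen out of the charger, laid it in both V posts and let go. I took it again with the hand leaning 35° so the nozzle could point down, and grip plus tool pose put it 45° below horizontal.
- **Pass:** I touched down on the ledge about 18 mm right of the lid's middle, beside the front clamp, and pushed in until the lid edge was felt. I then drew the nozzle along the front edge and round the bend to about 24 mm past the middle of the slant, and lifted off there. It moved about 24 mm/s, stopping for 0.2 to 0.3 s at force checks with the nozzle still on the joint.
- **Forces:** Every check during the pass showed contact with both surfaces, with about 1.5 to 2.3 N from the ledge and 2 to 3.8 N from the lid. The bend showed up as a drop in lid force. I pressed briefly to about 4.6 N on the ledge while finding it at the start.
- **Final check:** The last wrist picture, measured but not viewed, has the pen in the rest at its expected place within a few pixels. I estimate pen_mid about 5 mm from the rest's middle. The hand is open and well clear.

**What disagreed or stayed unsure:**
- The top and scene cameras differed by about 4 mm on the rest.
- By feel, the lid edge was about 3 mm nearer the robot than the images gave and the ledge about 1 mm higher. I followed the measured forces.
- I took the far end of the joint from the lid's dimensions and did not measure it.
- I checked the bystanders only by comparing top pictures, where the arm hid part of the view. No change showed around the chamber or the jars.

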